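Put the dried whetstone back in its push-button case

ROBOT

A 6-joint arm with a two-finger parallel gripper is mounted at the origin on the work surface. World frame = base frame: x ahead of the robot, y to its left, z up, the work surface at z = 0. Lengths are in m, angles in rad, forces in N, time in s.
With the tool pointing down it reaches from about 0.375 to 0.925 m from the base axis. Payload 5.7 kg.
Tool frame: the origin (TCP) lies at the very end of the fingers, on their centre line; the grasp point (between the pads) lies behind it (r.hold_point_z is the z of the grasp point in the tool frame, in m); z points along the fingers, y is the direction in which the jaws open and shut (so a half turn about z gives the same grasp; the last joint's range is limited). The gripper opens to 85 mm and grips with 20 to 120 N. Pads are 22 mm wide; open, the fingers measure 114 mm over their backs; the gripper's body (76 mm by 85 mm) begins 54 mm behind the grasp point. The pads swing forward as they close: fully open they stand 13 mm farther back than shut.
Start: joints at [-1.219, 0.359, 1.51, -0, 1.272, -0.115], TCP at [0.27, -0.536, 0.231] pointing down, gripper open.
Joint ranges: [-2.97, 2.97], [-1.01, 2.36], [0.21, 2.38], [-0.96, 4.11], [0.2, 2.71], [-2.98, 2.98]. Speed limits (rad/s): [2.39, 2.39, 3.14, 3.14, 3.14, 3.14].

INTERFACE

Orientations are given as a unit quaternion [x, y, z, w].
In Python, from rig import r gives the robot as it stands. The module is installed in compiled form; this text tells all that it offers.
- The arm moves only by the tool play_rows, never from a script. Its argument "rows" is a list of rows, each an object of numbers: "dx", "dy", "dz": the shift along the tool's x, y, z in units of 0.3 m (1.0 is 0.3 m); "rx", "ry", "rz": the turn, a rotation vector about the tool's x, y, z in units of pi/2 rad (1.0 is pi/2 rad). In form: [{"dx": .., "dy": .., "dz": .., "rx": .., "ry": .., "rz": ..}, ...]. A call has exactly 10 rows; each row is the pose to reach, as a shift and turn from the pose commanded when the call began, along the tool's axes at that moment; what a row does not reach only later rows make up. A row lasts 1/12 s, in which the tool goes at most 41.7 mm and 7.16 degrees, less where a joint would pass 70% of its speed; a pose out of reach is approached as far as the arm can. A call with a number of a shift or a turn outside -1 to 1 is refused whole. A call with a gripper value outside its range is refused whole. "fingers" is the gripper's target within -1 to 1 (fully open at 1, half-way at 0, shut at -1), set as the call begins (left out, the last holds). The fingers move at their own pace and stop on an object; "grip_force" is the grip in N (left out, the last holds). Time passes only in rows, so rows that repeat a pose let the fingers close, or fill a call up. It gives the time, the measured TCP pose, the force and the opening at its end, in the units of the state.
- r.read_state(): the state, without advancing time (a new reading comes with each control period).
- r.snapshot(name): name is "side" or "top" or "wrist"; returns a dict with "img" (400x640x3 uint8, blue, green, red), "z_map" (400x640 float32, m along the optical axis (not along the pixel's ray), 0 where there is no reading), "vertical_fov" (degrees; the focal length in pixels is half the picture's height over the tangent of half this angle, whatever the lens; pixels are square), "cx", "cy" (the principal point, pixels), "k1" (the pictures are not rectified: a ray, as slopes to the right and down, at radius r is drawn at 1 + k1 r^2 times it, then the intrinsics apply), "rvec" (rotation vector, rad) and "tvec" (3), from world to camera coordinates, as OpenCV has them. Camera axes: x right, y down, z forward; pixel columns grow to the right and rows downward; lengths in m; the calibration is good to about 2 mm. A picture is of the moment at which its call begins.
- r.job_done(): hands the job in, once; it reports no verdict.
The state is a dict: "time": time; "qpos": joint angles; "dq": joint speeds; "joint_efforts": joint torques, N m; "tool_pos": TCP position; "tool_rot": TCP orientation; "contact_force": force on the tool from outside, world axes, zero at the start; "wrist_torque": the same for the moment, N m; "width": finger opening in m.
Only numpy, scipy, OpenCV 4.12 (cv2) and the standard library are available. Lean on these libraries where they do the work, as an engineer would, in place of code of your own. Each camera call takes 0.05 s, during which the arm holds its last target. There are 200 camera calls.

TASK

First open the teal whetstone case by pressing its red button catch, and steady the sprung lid with your fingers as it comes up, so that it does not fly open. Then take the whetstone, which stands on edge in the white drying stand, lay it down flat on the chopping board and let go of it; take it again by its long narrow sides and lay it flat inside the open case. Leave the lid open, do not drop the stone, and leave everything else on the counter where it is.

Things in the scene. Friction and masses are not known exactly. Their poses are not given: they have to be found in the camera images.
- case: fixed teal case on the counter, origin at the centre of its underside; x points from the button side (front) to the hinge side (back), y along the long side, z up. Body 126 (x) by 186 (y) by 40 mm high without lid; walls 5 mm, floor 6 mm thick: inside 116 by 176 mm, 34 mm deep. A block 56 mm wide (y), 40 mm high sticks out 33 mm from the front wall and carries the red button
- lid (a joint): lid angle: 0 shut and caught, grows as it opens, stop at 1.85 rad (leaning back). A teal plate 126 by 186 by 8 mm, 120 g, underside on the case's rim at 40 mm, top at 48 mm. When the catch lets go a spring throws it open: about 1 N at its front edge when shut, fading to almost nothing beyond 1.5 rad. Left to itself it reaches 10 rad/s. Once open it stays open
- lid_hinge (a point): point on the hinge axis, middle of the case's back rim: 63 mm behind the case's centre, 40 mm up. The axis runs along the case's y
- lid_edge (a point): middle of the front edge of the lid's top face, 126 mm from the hinge; moves with the lid
- button (a joint): how far the red button is pressed (m): 0 up, 0.006 fully down; it springs back. It lets the lid go at about 4 mm; takes 1.5 N at first and 4.5 N fully down
- button_top (a point): centre of the red button's top face, 20 (case x) by 32 (case y) mm; unpressed it stands 60 mm above the counter, 12 mm above the lid's top, and fully down still 6 mm above it. Its centre is 18 mm in front of the lid's front edge (its near side 8 mm), so fingers can press it and reach over the lid's edge at once; the lid then pops up against them
- stand: fixed white drying stand, origin at the centre of its underside: base plate 70 (x) by 150 (y) by 8 mm, with four low guides to 21 mm height that leave a slot 24 mm wide along its y; the guides are 6 mm thick, 35 mm long and centred 48 mm either side of the middle
- board: fixed wooden chopping board 180 (x) by 170 (y) mm, 14 mm thick, origin at the centre of its underside
- stone: loose whetstone, one face orange, the other grey, 20 (x, thickness) by 140 (y, length) by 45 mm (z, width), 200 to 400 g; origin at the centre of the long narrow side on which it stands at the start. It starts on edge in the stand's slot, its lower side 8 mm above the counter. Lying flat, its x axis is vertical
- stone_center (a point): centre of the whetstone, axes as stone
- carton: bystander: cardboard box 40 by 300 by 40 mm, origin under its centre
- jar: bystander: amber glass jar, 44 mm across, 85 mm high, origin under its centre
- mill: bystander: dark wooden pepper mill, 48 mm across, 120 mm high, origin under its centre
- mug: bystander: blue mug, 80 mm across, 90 mm high, origin under its centre
- can: bystander: food can, 70 mm across, 100 mm high, origin under its centre
- spoon: bystander: wooden spoon 180 mm long lying flat near the robot

How it is judged:
By the outcome, as a careful person would: the job done as asked, in the order asked, and still so for the second after the job is handed in, with the robot touching nothing.
It also fails if it takes over 72 s, if anything falls off the work surface, if the arm or the gripper's body presses on something with over 40 N, if the wrist force passes 120 N, or if a joint passes its speed limit or range.

## Working session

There is one attempt and no reset: what is moved stays moved. The work goes in short steps, Python scripts to look and compute and a tool call to move; the robot and the scene stay as the last step left them, time stands still between calls to the robot, and variables do not carry over. Pictures are saved under pics/ and viewed, about 8 in all and at most 12, crops included, and the job is handed in when it is done.

Besides the shell and the picture viewer there is one more tool, called after "Emit:" as a command line: name --argument value ..., lists and objects as JSON in quotes. play_rows: Moves the arm, as the interface text tells. Shifts and turns lie within -1 to 1; 1 stands for 0.3 m of shift or pi/2 rad of turn. Its arguments: {"type":"object","properties":{"rows":{"type":"array"},"fingers":{"type":"number"},"grip_force":{"type":"number"}},"required":["rows"]}

```bash
mkdir -p pics; cat > h.py <<'E'
import numpy as np, cv2
from rig import r
from scipy.spatial.transform import Rotation as R
def cam(n):
    s=r.snapshot(n); s['f']=200/np.tan(np.radians(s['vertical_fov'])/2)
    s['Rm']=cv2.Rodrigues(np.array(s['rvec'],float))[0]; s['t']=np.array(s['tvec'],float).ravel(); return s
def rays(s,uv):
    K=np.array([[s['f'],0,s['cx']],[0,s['f'],s['cy']],[0,0,1.]])
    p=cv2.undistortPoints(np.array(uv,float).reshape(-1,1,2),K,np.array([s['k1'],0,0,0.])).reshape(-1,2)
    return np.c_[p,np.ones(len(p))]
def on_plane(s,uv,z):
    d=rays(s,uv)@s['Rm']; c=-s['Rm'].T@s['t']
    return c+d*((z-c[2])/d[:,2])[:,None]
def cloud(s):
    v,u=np.mgrid[0:400,0:640]; uv=np.c_[u.ravel(),v.ravel()]
    P=rays(s,uv)*s['z_map'].reshape(-1,1)
    W=(P-s['t'])@s['Rm']; W[s['z_map'].ravel()==0]=np.nan
    return W.reshape(400,640,3)
E
python3 - <<'E'
from h import *
st=r.read_state(); print(st, r.hold_point_z)
a=cam('top');b=cam('side')
for s in (a,b): print(-s['Rm'].T@s['t'],s['Rm'][2],s['f'],s['k1'])
cv2.imwrite('pics/1.png',a['img']);cv2.imwrite('pics/2.png',b['img'])
np.savez('top.npz',**{k:v for k,v in a.items()})
np.savez('side.npz',**{k:v for k,v in b.items()})
E
```

```text
{'time': 0.0, 'qpos': array([-1.21910916e+00,  3.59511200e-01,  1.51143239e+00, -2.17824026e-05,
        1.27246735e+00, -1.15084774e-01]), 'dq': array([-0.00222758,  0.00172809, -0.00067892,  0.00068013, -0.00080954,
       -0.00014287]), 'joint_efforts': array([-1.18121381e-03, -5.27626276e+01, -2.78618520e+01, -3.85737749e-04,
        1.30539402e-02, -2.73878499e-05]), 'tool_pos': array([ 0.26976626, -0.535187  ,  0.23044989]), 'tool_rot': array([ 9.72887745e-01,  2.31276046e-01, -1.17636420e-04, -9.01559760e-04]), 'contact_force': array([ 0.11501616, -0.50231071, -0.07698643]), 'wrist_torque': array([ 0.01028088, -0.01866221, -0.00850998]), 'width': 0.08572636818778456} -0.0187
[0.52028924 0.01644298 1.6288875 ] [ 0.05889573 -0.00482545 -0.99825248] 461.20877667223357 -0.06461846132937739
[0.02792058 1.12381308 0.78031127] [ 0.39302336 -0.7769708  -0.49178147] 427.0234338115445 -0.058141031828848735
```

View pics/1.png

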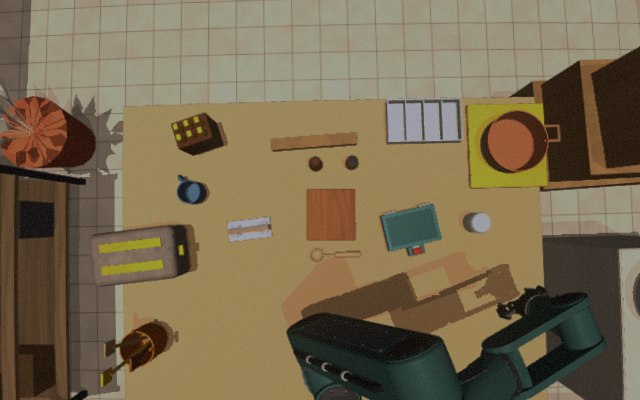

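View pics/2.png

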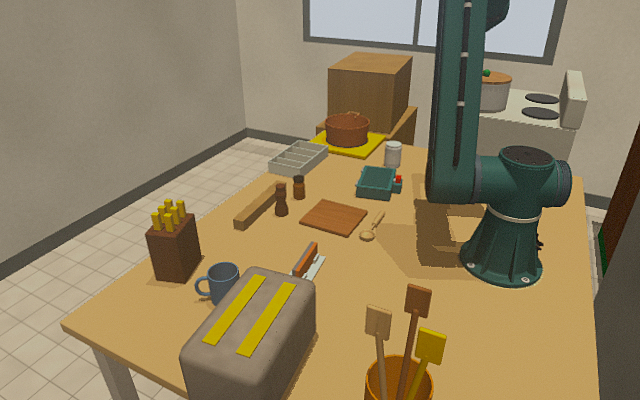

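Top view: case at about (410,228) with the red button at (417,250) toward the robot. The board is at (331,214), the stand with the stone at (250,229), the spoon at (335,254), the can at (478,222), and mill and jar near (316,163) and (352,162). The side view agrees, with the stone standing in the stand at (305,260).

```bash
python3 - <<'E'
from h import *
s=dict(np.load('top.npz')); 
for k in('f','k1','cx','cy'): s[k]=float(s[k])
im=s['img']; hsv=cv2.cvtColor(im,cv2.COLOR_BGR2HSV); H,S,V=[hsv[...,i].astype(int) for i in range(3)]
def roi(x0,y0,x1,y1):
    m=np.zeros((400,640),bool); m[y0:y1,x0:x1]=1; return m
def meas(n,m,z):
    c=max(cv2.findContours(m.astype(np.uint8),cv2.RETR_EXTERNAL,cv2.CHAIN_APPROX_NONE)[0],key=cv2.contourArea).reshape(-1,2)
    mm=np.zeros((400,640),np.uint8); cv2.drawContours(mm,[c],-1,1,-1)
    ys,xs=np.nonzero(mm)
    W=on_plane(s,np.c_[xs,ys],z)[:,:2]
    rc=cv2.minAreaRect((W*1000).astype(np.float32))
    print(n,len(xs),'mean',W.mean(0).round(4),'rect',np.round(rc[0],1),np.round(rc[1],1),round(rc[2],1))
case=roi(370,195,450,265); meas('lid',case&(abs(H-85)<15)&(S>90),.048)
meas('button',case&((H<8)|(H>172))&(S>120),.06)
meas('board',roi(295,180,365,246)&(((H<11)|(H>170))&(S>100)),.014)
st=roi(215,205,285,255)
meas('stand',st&(S<60)&(V>120),.008)
meas('standall',st&((S<60)|(H<11)),.008)
meas('can',roi(460,205,500,240)&(S<60),.1)
W=cloud(s)
# stone from depth
m=st&(W[...,2]>.035); p=W[m]; print('stone',p.shape,p.mean(0), np.nanmax(p[:,2])); 
rc=cv2.minAreaRect((p[:,:2]*1000).astype(np.float32)); print(rc)
m=case&(W[...,2]>.042)&(W[...,2]<.056); p=W[m]; print('liddepth',p.mean(0),cv2.minAreaRect((p[:,:2]*1000).astype(np.float32)))
for n,a in (('jar',(340,150,365,175)),('mill',(304,150,328,175)),('spoon',(305,245,365,262)),('carton',(265,128,362,155))):
    q=W[a[1]:a[3],a[0]:a[2]].reshape(-1,3); q=q[q[:,2]>.006]; print(n,q.min(0).round(3),q.max(0).round(3))
cv2.imwrite('pics/3.png',cv2.resize(im[190:270,210:450],None,fx=3.3,fy=3.3,interpolation=cv2.INTER_CUBIC))
E
```

```text
lid 94 mean [ 0.4763 -0.348 ] rect [ 488.1 -327.5] [96.4 65.4] 12.1
button 56 mean [ 0.4071 -0.2856] rect [ 407.3 -285.4] [19.7 31.5] 12.3
board 3 mean [ 0.4832 -0.0452] rect [483.8 -45.8] [3.5 3.5] 88.5
stand 396 mean [0.5136 0.2954] rect [513.3 294.6] [ 33.3 149.8] 6.0
standall 400 mean [0.5135 0.2947] rect [513.3 294.6] [ 33.3 149.8] 6.0
can 378 mean [ 0.4971 -0.4873] rect [ 497. -487.] [78.  63.3] 88.3
stone (243, 3) [0.49344678 0.28834699 0.05256159] 0.06138517891683655
((493.5539245605469, 287.92578125), (19.908388137817383, 140.08694458007812), 5.776590824127197)
liddepth [ 0.48513263 -0.26887466  0.04863282] ((473.6822509765625, -271.6902770996094), (166.1282501220703, 187.89710998535156), 11.34747314453125)
jar [ 0.681 -0.119  0.006] [ 0.763 -0.032  0.093]
mill [0.681 0.013 0.006] [0.768 0.095 0.124]
spoon [ 0.373 -0.101  0.006] [0.431 0.098 0.029]
carton [ 0.749 -0.111  0.006] [0.846 0.231 0.051]
```

View pics/3.png

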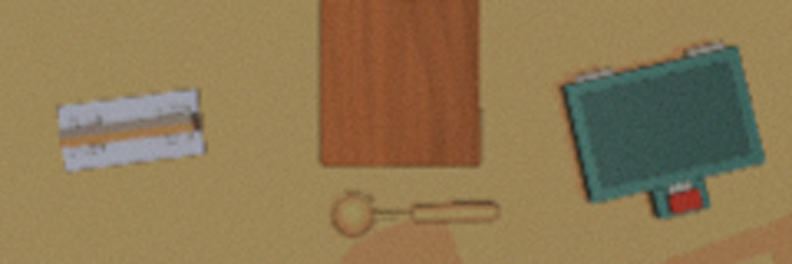

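Crop: the case is yawed by about 12°, with the button side facing the robot. The stone lies along the stand, orange side toward the robot, and the board is axis-aligned. I'll go above the button with the fingers shut and a slight tilt, so they reach low over the lid's edge.

```bash
cat >> h.py <<'E'
TH=np.radians(12.); B=np.array([.4071,-.2855]); CX=np.array([np.cos(TH),np.sin(TH)]); L=B+.018*CX
def ori(yaw,tilt=0.):
    # tool x at heading yaw, pointing down; tilt>0: tool x dips down (fingertips point back along -x)
    return R.from_euler('z',yaw)*R.from_euler('x',np.pi)*R.from_euler('y',-tilt) if False else R.from_euler('z',yaw)*R.from_euler('y',tilt)*R.from_euler('x',np.pi)
def case(cx,z,cy=0.):  # case coords relative to lid edge (+ to the hinge)
    p=L+cx*CX+cy*np.array([-CX[1],CX[0]]); return np.array([*p,z])
def plan(targets,nd=4):
    st=r.read_state(); p0=st['tool_pos']; R0=R.from_quat(st['tool_rot'])
    print('t',round(st['time'],2),'pos',p0.round(4),'F',st['contact_force'].round(2),'w',round(st['width'],4))
    for p,Rt in targets:
        d=R0.inv().apply(np.array(p)-p0)/.3; v=(R0.inv()*Rt).as_rotvec()/(np.pi/2)
        print(dict(zip(('dx','dy','dz','rx','ry','rz'),[float(x) for x in (*d.round(nd),*v.round(nd))])))
E
python3 - <<'E'
from h import *
O=ori(TH,np.radians(16)); print(O.as_matrix().round(2))
plan([(case(-.001,.11),O)])
s=dict(np.load('top.npz'))
for k in('f','k1','cx','cy'): s[k]=float(s[k])
print('board',on_plane(s,[(307,189),(355.5,189),(307,240),(355.5,240)],.014))
E
```

```text
[[ 0.94  0.21 -0.27]
 [ 0.2  -0.98 -0.06]
 [-0.28  0.   -0.96]]
t 0.1 pos [ 0.2698 -0.5352  0.2305] F [ 0.3  -0.48  0.11] w 0.0855
{'dx': 0.838, 'dy': -0.5223, 'dz': 0.4028, 'rx': 0.0218, 'ry': -0.1768, 'rz': 0.1629}
board [[ 0.62889135  0.08543341  0.014     ]
 [ 0.62462416 -0.0847385   0.014     ]
 [ 0.45064281  0.08949498  0.014     ]
 [ 0.4463261  -0.07968567  0.014     ]]
```

Emit:
play_rows --rows '[{"dx":0.1,"dy":-0.06,"dz":0.04,"rx":0.003,"ry":-0.02,"rz":0.02},{"dx":0.2,"dy":-0.12,"dz":0.08,"rx":0.006,"ry":-0.04,"rz":0.04},{"dx":0.3,"dy":-0.18,"dz":0.12,"rx":0.009,"ry":-0.06,"rz":0.06},{"dx":0.4,"dy":-0.24,"dz":0.16,"rx":0.012,"ry":-0.09,"rz":0.08},{"dx":0.5,"dy":-0.3,"dz":0.2,"rx":0.014,"ry":-0.11,"rz":0.1},{"dx":0.6,"dy":-0.37,"dz":0.24,"rx":0.016,"ry":-0.13,"rz":0.12},{"dx":0.7,"dy":-0.44,"dz":0.3,"rx":0.018,"ry":-0.15,"rz":0.14},{"dx":0.8,"dy":-0.5,"dz":0.37,"rx":0.02,"ry":-0.17,"rz":0.155},{"dx":0.838,"dy":-0.522,"dz":0.403,"rx":0.022,"ry":-0.177,"rz":0.163},{"dx":0.838,"dy":-0.522,"dz":0.403,"rx":0.022,"ry":-0.177,"rz":0.163}]' --fingers -1 --grip_force 40

```text
time: 0.93
tool_pos: [0.4245, -0.2788, 0.1076]
tool_rot: [0.984, 0.105, -0.14, 0.013]
contact_force: [0.2, 0.0, 1.9]
width: -0.0002
```

```bash
python3 - <<'E'
from h import *
s=cam('wrist'); im=s['img']; cv2.imwrite('pics/4.png',im)
print('cam',-s['Rm'].T@s['t'],s['f'])
hsv=cv2.cvtColor(im,cv2.COLOR_BGR2HSV); H,S=hsv[...,0].astype(int),hsv[...,1]
m=((H<8)|(H>172))&(S>120); ys,xs=np.nonzero(m)
if len(xs):
    W=cloud(s); print(len(xs),xs.min(),xs.max(),ys.min(),ys.max())
    g=on_plane(s,np.c_[xs,ys],.06); print('btn',cv2.minAreaRect((g[:,:2]*1000).astype(np.float32)))
print('want B',B)
plan([(case(-.001,.07),ori(TH,np.radians(16)))])
E
```

```text
cam [ 0.52535666 -0.25778296  0.22784477] 360.4166305291135
2386 0 629 0 399
btn ((268.68511962890625, -331.91363525390625), (514.5335693359375, 344.5321960449219), 76.79701232910156)
want B [ 0.4071 -0.2855]
t 0.98 pos [ 0.4241 -0.2809  0.1089] F [-1.   -0.98 -0.08] w 0.0002
{'dx': 0.0342, 'dy': 0.0033, 'dz': 0.1252, 'rx': -0.0001, 'ry': 0.0016, 'rz': 0.0024}
```

View pics/4.png

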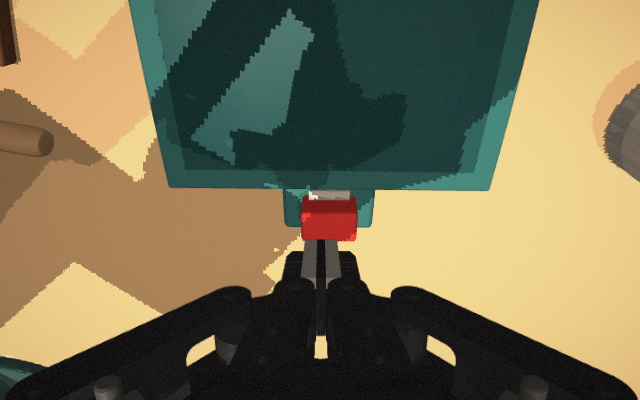

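Wrist view: red button at about (329,218), fingertips at about (321,245) just over it. The lid's front edge runs from (170,187) to (490,190).

```bash
python3 - <<'E'
from h import *
s=cam('wrist'); im=s['img']
print(im[190:245:3,330].tolist())
print(on_plane(s,[(170,187),(490,190)],.048), 'mid should be', L)
print('edge btn', on_plane(s,[(302,211),(357,211)],.06))
plan([(case(-.001,.07),ori(TH,np.radians(16)))])
E
```

```text
[[126, 141, 155], [141, 155, 169], [137, 152, 166], [29, 29, 120], [19, 23, 118], [23, 28, 120], [16, 22, 118], [36, 40, 169], [41, 44, 183], [32, 40, 176], [39, 43, 180], [38, 43, 179], [33, 37, 177], [41, 44, 180], [38, 43, 177], [39, 41, 179], [77, 115, 192], [69, 76, 82], [70, 76, 82]]
[[ 0.40682911 -0.19497554  0.048     ]
 [ 0.44451338 -0.37835292  0.048     ]] mid should be [ 0.42470666 -0.28175759]
edge btn [[ 0.41464908 -0.27248382  0.06      ]
 [ 0.421176   -0.30260826  0.06      ]]
t 1.03 pos [ 0.4239 -0.2825  0.1099] F [ 0.3  -0.21  0.26] w -0.0001
{'dx': 0.0365, 'dy': -0.0018, 'dz': 0.128, 'rx': 0.0007, 'ry': 0.0009, 'rz': 0.0013}
```

```bash
sed -i 's/^TH=.*/TH=np.radians(11.7); CX=np.array([np.cos(TH),np.sin(TH)]); L=np.array([.4255,-.2855]); B=L-.018*CX/' h.py; python3 - <<'E'
from h import *
O=ori(TH,np.radians(16))
plan([(case(-.001,.061),O),(case(-.001,.0525),O)])
E
```

```text
t 1.03 pos [ 0.4239 -0.2825  0.1099] F [ 0.3  -0.21  0.26] w -0.0001
{'dx': 0.0448, 'dy': 0.0109, 'dz': 0.1568, 'rx': 0.0016, 'ry': 0.0009, 'rz': 0.0045}
{'dx': 0.0526, 'dy': 0.0109, 'dz': 0.184, 'rx': 0.0016, 'ry': 0.0009, 'rz': 0.0045}
```

Emit:
play_rows --rows '[{"dx":0.005,"dy":0.001,"dz":0.02},{"dx":0.011,"dy":0.003,"dz":0.04},{"dx":0.017,"dy":0.004,"dz":0.06},{"dx":0.023,"dy":0.006,"dz":0.08},{"dx":0.029,"dy":0.007,"dz":0.1},{"dx":0.034,"dy":0.008,"dz":0.12},{"dx":0.04,"dy":0.01,"dz":0.14},{"dx":0.045,"dy":0.011,"dz":0.157},{"dx":0.045,"dy":0.011,"dz":0.157},{"dx":0.045,"dy":0.011,"dz":0.157}]'

```text
invalid input
```

```bash
python3 - <<'E'
from h import *
O=ori(TH,np.radians(16))
plan([(case(-.001,.0575),O),(case(-.001,.0525),O)])
plan([])
E
```

```text
t 1.03 pos [ 0.4239 -0.2825  0.1099] F [ 0.3  -0.21  0.26] w -0.0001
{'dx': 0.048, 'dy': 0.0109, 'dz': 0.168, 'rx': 0.0016, 'ry': 0.0009, 'rz': 0.0045}
{'dx': 0.0526, 'dy': 0.0109, 'dz': 0.184, 'rx': 0.0016, 'ry': 0.0009, 'rz': 0.0045}
t 1.03 pos [ 0.4239 -0.2825  0.1099] F [ 0.3  -0.21  0.26] w -0.0001
```

All six keys seem to be required.

Emit:
play_rows --rows '[{"dx":0.005,"dy":0.001,"dz":0.02,"rx":0,"ry":0,"rz":0},{"dx":0.011,"dy":0.003,"dz":0.04,"rx":0,"ry":0,"rz":0},{"dx":0.017,"dy":0.004,"dz":0.06,"rx":0,"ry":0,"rz":0},{"dx":0.023,"dy":0.006,"dz":0.08,"rx":0,"ry":0,"rz":0},{"dx":0.029,"dy":0.007,"dz":0.1,"rx":0,"ry":0,"rz":0},{"dx":0.034,"dy":0.008,"dz":0.12,"rx":0,"ry":0,"rz":0},{"dx":0.04,"dy":0.01,"dz":0.14,"rx":0,"ry":0,"rz":0},{"dx":0.045,"dy":0.011,"dz":0.157,"rx":0,"ry":0,"rz":0},{"dx":0.045,"dy":0.011,"dz":0.157,"rx":0,"ry":0,"rz":0},{"dx":0.045,"dy":0.011,"dz":0.157,"rx":0,"ry":0,"rz":0}]'

```text
time: 1.87
tool_pos: [0.4245, -0.2859, 0.061]
tool_rot: [0.985, 0.103, -0.139, 0.015]
contact_force: [-0.3, 0.3, 1.0]
width: 0.0001
```

```bash
python3 - <<'E'
from h import *
O=ori(TH,np.radians(16))
plan([(case(-.001,.0575),O),(case(-.001,.0525),O)])
E
```

```text
t 1.87 pos [ 0.4245 -0.2859  0.061 ] F [-0.34  0.29  1.02] w 0.0001
{'dx': 0.0033, 'dy': -0.0006, 'dz': 0.0111, 'rx': 0.0013, 'ry': 0.0005, 'rz': 0.003}
{'dx': 0.0079, 'dy': -0.0007, 'dz': 0.0272, 'rx': 0.0013, 'ry': 0.0005, 'rz': 0.003}
```

Emit:
play_rows --rows '[{"dx":0.001,"dy":0,"dz":0.004,"rx":0,"ry":0,"rz":0},{"dx":0.002,"dy":0,"dz":0.008,"rx":0,"ry":0,"rz":0},{"dx":0.003,"dy":0,"dz":0.012,"rx":0,"ry":0,"rz":0},{"dx":0.004,"dy":0,"dz":0.015,"rx":0,"ry":0,"rz":0},{"dx":0.005,"dy":0,"dz":0.018,"rx":0,"ry":0,"rz":0},{"dx":0.006,"dy":0,"dz":0.021,"rx":0,"ry":0,"rz":0},{"dx":0.007,"dy":0,"dz":0.024,"rx":0,"ry":0,"rz":0},{"dx":0.007,"dy":0,"dz":0.024,"rx":0,"ry":0,"rz":0},{"dx":0.007,"dy":0,"dz":0.024,"rx":0,"ry":0,"rz":0},{"dx":0.007,"dy":0,"dz":0.024,"rx":0,"ry":0,"rz":0}]'

```text
time: 2.7
tool_pos: [0.4249, -0.2862, 0.0541]
tool_rot: [0.985, 0.103, -0.138, 0.015]
contact_force: [-0.1, 0.4, 3.9]
width: 0.0002
```

```bash
python3 - <<'E'
from h import *
O=ori(TH,np.radians(16))
s=cam('top'); W=cloud(s); m=np.zeros((400,640),bool); m[195:265,370:450]=1
s2=cam('side'); cv2.imwrite('pics/5.png',cv2.resize(s2['img'][150:220,330:440],None,fx=6,fy=6,interpolation=cv2.INTER_CUBIC))
# side depth points on lid plane: fit slope along case x
for n,ss in(('top',s),('side',s2)):
    P=cloud(ss).reshape(-1,3); q=P[:,:2]-L; a=q@CX; b=q@np.array([-CX[1],CX[0]])
    k=(a>.045)&(a<.12)&(abs(b)<.085)&(P[:,2]>.03)&(P[:,2]<.07)
    print(n,k.sum(),np.polyfit(a[k],P[k,2],1))
plan([(case(-.001,.0525),O)])
E
```

```text
top 410 [-0.03296696  0.05267625]
side 385 [-0.03346951  0.05386715]
t 2.8 pos [ 0.4249 -0.2862  0.054 ] F [1.08 0.84 3.5 ] w 0.0004
{'dx': 0.0007, 'dy': -0.0019, 'dz': 0.0052, 'rx': 0.0019, 'ry': -0.0, 'rz': 0.0028}
```

```bash
cat >> h.py <<'E'
def lidpose(phi,al=np.radians(16),s=.112):
    F=np.array([.126-s*np.cos(phi)+.008*np.sin(phi), .04+s*np.sin(phi)+.008*np.cos(phi)])
    T=F+.011*np.array([np.cos(al),-np.sin(al)]); return (case(T[0],T[1]),ori(TH,al))
def lidslope(n='top',lo=.03,hi=.2):
    P=cloud(cam(n)).reshape(-1,3); q=P[:,:2]-L; a=q@CX; b=q@np.array([-CX[1],CX[0]])
    return P,a,b
E
python3 - <<'E'
from h import *
s=dict(np.load('top.npz'))
for k in('f','k1','cx','cy'): s[k]=float(s[k])
P=cloud(s).reshape(-1,3); q=P[:,:2]-L; a=q@CX; b=q@np.array([-CX[1],CX[0]])
k=(a>.045)&(a<.12)&(abs(b)<.085)&(P[:,2]>.03)&(P[:,2]<.07); print('shut slope',np.polyfit(a[k],P[k,2],1))
d=np.radians
A=np.array([-.001,.054]);E_=np.array([.031,.0756])
T=[(case(*(A+(E_-A)*f)),ori(TH,d(16))) for f in (.2,.4,.6,.8,1)]+[lidpose(d(p)) for p in (18.5,21,23.5,26,28.5)]
plan(T)
E
```

```text
shut slope [-0.00338047  0.04883366]
t 2.8 pos [ 0.4249 -0.2862  0.054 ] F [1.08 0.84 3.5 ] w 0.0004
{'dx': 0.0159, 'dy': -0.0018, 'dz': -0.0194, 'rx': 0.0019, 'ry': -0.0, 'rz': 0.0028}
{'dx': 0.0324, 'dy': -0.0016, 'dz': -0.0391, 'rx': 0.0019, 'ry': -0.0, 'rz': 0.0028}
{'dx': 0.0489, 'dy': -0.0015, 'dz': -0.0588, 'rx': 0.0019, 'ry': -0.0, 'rz': 0.0028}
{'dx': 0.0655, 'dy': -0.0014, 'dz': -0.0785, 'rx': 0.0019, 'ry': -0.0, 'rz': 0.0028}
{'dx': 0.082, 'dy': -0.0012, 'dz': -0.0983, 'rx': 0.0019, 'ry': -0.0, 'rz': 0.0028}
{'dx': 0.084, 'dy': -0.0012, 'dz': -0.1144, 'rx': 0.0019, 'ry': -0.0, 'rz': 0.0028}
{'dx': 0.0862, 'dy': -0.0011, 'dz': -0.1306, 'rx': 0.0019, 'ry': -0.0, 'rz': 0.0028}
{'dx': 0.0891, 'dy': -0.0011, 'dz': -0.1466, 'rx': 0.0019, 'ry': -0.0, 'rz': 0.0028}
{'dx': 0.0928, 'dy': -0.001, 'dz': -0.1626, 'rx': 0.0019, 'ry': -0.0, 'rz': 0.0028}
{'dx': 0.0971, 'dy': -0.0009, 'dz': -0.1783, 'rx': 0.0019, 'ry': -0.0, 'rz': 0.0028}
```

The lid slope went from 0.003 to 0.033 rad, so it is released and held under the fingers. Next I guide it up.

Emit:
play_rows --rows '[{"dx":0.016,"dy":-0.001,"dz":-0.019,"rx":0,"ry":0,"rz":0},{"dx":0.032,"dy":-0.001,"dz":-0.039,"rx":0,"ry":0,"rz":0},{"dx":0.049,"dy":-0.001,"dz":-0.059,"rx":0,"ry":0,"rz":0},{"dx":0.065,"dy":-0.001,"dz":-0.078,"rx":0,"ry":0,"rz":0},{"dx":0.082,"dy":-0.001,"dz":-0.098,"rx":0,"ry":0,"rz":0},{"dx":0.084,"dy":-0.001,"dz":-0.114,"rx":0,"ry":0,"rz":0},{"dx":0.086,"dy":-0.001,"dz":-0.13,"rx":0,"ry":0,"rz":0},{"dx":0.089,"dy":-0.001,"dz":-0.146,"rx":0,"ry":0,"rz":0},{"dx":0.093,"dy":-0.001,"dz":-0.162,"rx":0,"ry":0,"rz":0},{"dx":0.097,"dy":-0.001,"dz":-0.178,"rx":0,"ry":0,"rz":0}]'

```text
time: 3.63
tool_pos: [0.4666, -0.2769, 0.0976]
tool_rot: [0.985, 0.103, -0.138, 0.015]
contact_force: [1.5, -0.5, 0.5]
width: -0.0006
```

```bash
python3 - <<'E'
from h import *
d=np.radians
plan([lidpose(d(p)) for p in range(31,59,3)])
print()
plan([lidpose(d(p)) for p in range(61,90,3)])
for n in('side','top'):
    P,a,b=lidslope(n); k=(abs(b)<.08)&(a>0)&(a<.125)&(P[:,2]>.05)&(P[:,2]<.11)
    print(n,k.sum(),np.percentile(a[k],[5,50,95]),np.percentile(P[k,2],[5,50,95]),np.polyfit(a[k],P[k,2],1))
E
```

```text
t 3.63 pos [ 0.4666 -0.2769  0.0976] F [ 1.54 -0.51  0.49] w -0.0006
{'dx': 0.005, 'dy': 0.0005, 'dz': -0.0148, 'rx': 0.0017, 'ry': 0.0, 'rz': 0.0028}
{'dx': 0.0119, 'dy': 0.0006, 'dz': -0.0332, 'rx': 0.0017, 'ry': 0.0, 'rz': 0.0028}
{'dx': 0.0198, 'dy': 0.0007, 'dz': -0.0511, 'rx': 0.0017, 'ry': 0.0, 'rz': 0.0028}
{'dx': 0.0285, 'dy': 0.0007, 'dz': -0.0687, 'rx': 0.0017, 'ry': 0.0, 'rz': 0.0028}
{'dx': 0.0382, 'dy': 0.0008, 'dz': -0.0857, 'rx': 0.0017, 'ry': 0.0, 'rz': 0.0028}
{'dx': 0.0488, 'dy': 0.0009, 'dz': -0.1022, 'rx': 0.0017, 'ry': 0.0, 'rz': 0.0028}
{'dx': 0.0602, 'dy': 0.001, 'dz': -0.1182, 'rx': 0.0017, 'ry': 0.0, 'rz': 0.0028}
{'dx': 0.0724, 'dy': 0.0011, 'dz': -0.1335, 'rx': 0.0017, 'ry': 0.0, 'rz': 0.0028}
{'dx': 0.0854, 'dy': 0.0012, 'dz': -0.1481, 'rx': 0.0017, 'ry': 0.0, 'rz': 0.0028}
{'dx': 0.0992, 'dy': 0.0013, 'dz': -0.1621, 'rx': 0.0017, 'ry': 0.0, 'rz': 0.0028}

t 3.63 pos [ 0.4666 -0.2769  0.0976] F [ 1.54 -0.51  0.49] w -0.0006
{'dx': 0.1136, 'dy': 0.0014, 'dz': -0.1753, 'rx': 0.0017, 'ry': 0.0, 'rz': 0.0028}
{'dx': 0.1288, 'dy': 0.0015, 'dz': -0.1877, 'rx': 
[... 203 characters left out ...]
': 0.1778, 'dy': 0.0018, 'dz': -0.2201, 'rx': 0.0017, 'ry': 0.0, 'rz': 0.0028}
{'dx': 0.1952, 'dy': 0.0019, 'dz': -0.2291, 'rx': 0.0017, 'ry': 0.0, 'rz': 0.0028}
{'dx': 0.213, 'dy': 0.002, 'dz': -0.2372, 'rx': 0.0017, 'ry': 0.0, 'rz': 0.0028}
{'dx': 0.2313, 'dy': 0.0021, 'dz': -0.2444, 'rx': 0.0017, 'ry': 0.0, 'rz': 0.0028}
{'dx': 0.2499, 'dy': 0.0022, 'dz': -0.2506, 'rx': 0.0017, 'ry': 0.0, 'rz': 0.0028}
{'dx': 0.2687, 'dy': 0.0023, 'dz': -0.2558, 'rx': 0.0017, 'ry': 0.0, 'rz': 0.0028}
side 422 [0.01969202 0.07090329 0.11894389] [0.05530273 0.08196319 0.10779203] [-0.53498002  0.11919209]
top 451 [0.01714825 0.04092927 0.1189639 ] [0.05311837 0.09672428 0.10793013] [-0.5313744   0.11765369]
```

Lid at 28°, as planned and in contact. Continuing the arc.

Emit:
play_rows --rows '[{"dx":0.005,"dy":0.001,"dz":-0.015,"rx":0,"ry":0,"rz":0},{"dx":0.012,"dy":0.001,"dz":-0.033,"rx":0,"ry":0,"rz":0},{"dx":0.02,"dy":0.001,"dz":-0.051,"rx":0,"ry":0,"rz":0},{"dx":0.0285,"dy":0.001,"dz":-0.069,"rx":0,"ry":0,"rz":0},{"dx":0.038,"dy":0.001,"dz":-0.086,"rx":0,"ry":0,"rz":0},{"dx":0.049,"dy":0.001,"dz":-0.102,"rx":0,"ry":0,"rz":0},{"dx":0.06,"dy":0.001,"dz":-0.118,"rx":0,"ry":0,"rz":0},{"dx":0.072,"dy":0.001,"dz":-0.1335,"rx":0,"ry":0,"rz":0},{"dx":0.085,"dy":0.001,"dz":-0.148,"rx":0,"ry":0,"rz":0},{"dx":0.099,"dy":0.001,"dz":-0.162,"rx":0,"ry":0,"rz":0}]'

```text
time: 4.57
tool_pos: [0.5081, -0.2684, 0.136]
tool_rot: [0.985, 0.103, -0.138, 0.015]
contact_force: [1.2, 0.8, -0.5]
width: 0.0
```

Emit:
play_rows --rows '[{"dx":0.0145,"dy":0,"dz":-0.013,"rx":0,"ry":0,"rz":0},{"dx":0.0295,"dy":0,"dz":-0.0255,"rx":0,"ry":0,"rz":0},{"dx":0.045,"dy":0,"dz":-0.037,"rx":0,"ry":0,"rz":0},{"dx":0.0615,"dy":0,"dz":-0.048,"rx":0,"ry":0,"rz":0},{"dx":0.0785,"dy":0,"dz":-0.058,"rx":0,"ry":0,"rz":0},{"dx":0.096,"dy":0,"dz":-0.067,"rx":0,"ry":0,"rz":0},{"dx":0.114,"dy":0,"dz":-0.075,"rx":0,"ry":0,"rz":0},{"dx":0.132,"dy":0,"dz":-0.082,"rx":0,"ry":0,"rz":0},{"dx":0.1505,"dy":0,"dz":-0.0885,"rx":0,"ry":0,"rz":0},{"dx":0.1695,"dy":0,"dz":-0.094,"rx":0,"ry":0,"rz":0}]'

```text
time: 5.4
tool_pos: [0.5635, -0.2564, 0.1488]
tool_rot: [0.985, 0.103, -0.138, 0.015]
contact_force: [0.6, 0.1, -0.8]
width: 0.0
```

```bash
python3 - <<'E'
from h import *
d=np.radians
p,o=lidpose(d(108))
plan([lidpose(d(p)) for p in range(90,109,2)]+[(p+np.array([*(.03*CX),.06]),o)])
for n in('side',):
    P,a,b=lidslope(n); k=(abs(b)<.085)&(a>.08)&(a<.2)&(P[:,2]>.06)&(P[:,2]<.17)
    print(n,k.sum(),np.percentile(a[k],[5,50,95]),np.percentile(P[k,2],[5,50,95]))
E
```

```text
t 5.4 pos [ 0.5635 -0.2564  0.1488] F [ 0.63  0.06 -0.81] w 0.0
{'dx': 0.0113, 'dy': 0.0017, 'dz': -0.004, 'rx': 0.0016, 'ry': 0.0002, 'rz': 0.0029}
{'dx': 0.0241, 'dy': 0.0018, 'dz': -0.0065, 'rx': 0.0016, 'ry': 0.0002, 'rz': 0.0029}
{'dx': 0.037, 'dy': 0.0018, 'dz': -0.0085, 'rx': 0.0016, 'ry': 0.0002, 'rz': 0.0029}
{'dx': 0.05, 'dy': 0.0019, 'dz': -0.0101, 'rx': 0.0016, 'ry': 0.0002, 'rz': 0.0029}
{'dx': 0.063, 'dy': 0.002, 'dz': -0.0112, 'rx': 0.0016, 'ry': 0.0002, 'rz': 0.0029}
{'dx': 0.076, 'dy': 0.002, 'dz': -0.0119, 'rx': 0.0016, 'ry': 0.0002, 'rz': 0.0029}
{'dx': 0.0891, 'dy': 0.0021, 'dz': -0.0121, 'rx': 0.0016, 'ry': 0.0002, 'rz': 0.0029}
{'dx': 0.1022, 'dy': 0.0021, 'dz': -0.0118, 'rx': 0.0016, 'ry': 0.0002, 'rz': 0.0029}
{'dx': 0.1152, 'dy': 0.0022, 'dz': -0.0111, 'rx': 0.0016, 'ry': 0.0002, 'rz': 0.0029}
{'dx': 0.1282, 'dy': 0.0023, 'dz': -0.01, 'rx': 0.0016, 'ry': 0.0002, 'rz': 0.0029}
{'dx': 0.1692, 'dy': 0.003, 'dz': -0.2298, 'rx': 0.0016, 'ry': 0.0002, 'rz': 0.0029}
side 231 [0.12243445 0.12429165 0.14512975] [0.06975346 0.13587421 0.16853095]
```

Emit:
play_rows --rows '[{"dx":0.011,"dy":0.001,"dz":-0.004,"rx":0,"ry":0,"rz":0},{"dx":0.024,"dy":0.001,"dz":-0.0065,"rx":0,"ry":0,"rz":0},{"dx":0.037,"dy":0.001,"dz":-0.0085,"rx":0,"ry":0,"rz":0},{"dx":0.05,"dy":0.001,"dz":-0.01,"rx":0,"ry":0,"rz":0},{"dx":0.063,"dy":0.001,"dz":-0.011,"rx":0,"ry":0,"rz":0},{"dx":0.076,"dy":0.001,"dz":-0.012,"rx":0,"ry":0,"rz":0},{"dx":0.089,"dy":0.001,"dz":-0.012,"rx":0,"ry":0,"rz":0},{"dx":0.102,"dy":0.001,"dz":-0.012,"rx":0,"ry":0,"rz":0},{"dx":0.115,"dy":0.001,"dz":-0.011,"rx":0,"ry":0,"rz":0},{"dx":0.128,"dy":0.001,"dz":-0.01,"rx":0,"ry":0,"rz":0}]'

```text
time: 6.28
tool_pos: [0.6002, -0.249, 0.1409]
tool_rot: [0.985, 0.103, -0.138, 0.015]
contact_force: [-0.1, -0.0, -0.1]
width: 0.0004
```

Emit:
play_rows --rows '[{"dx":0.02,"dy":0,"dz":-0.01,"rx":0,"ry":0,"rz":0},{"dx":0.05,"dy":0,"dz":-0.03,"rx":0,"ry":0,"rz":0},{"dx":0.08,"dy":0,"dz":-0.07,"rx":0,"ry":0,"rz":0},{"dx":0.09,"dy":0,"dz":-0.13,"rx":0,"ry":0,"rz":0},{"dx":0.1,"dy":0,"dz":-0.2,"rx":0,"ry":0,"rz":0},{"dx":0.1,"dy":0,"dz":-0.28,"rx":0,"ry":0,"rz":0},{"dx":0.1,"dy":0,"dz":-0.36,"rx":0,"ry":0,"rz":0},{"dx":0.1,"dy":0,"dz":-0.43,"rx":0,"ry":0,"rz":0},{"dx":0.1,"dy":0,"dz":-0.48,"rx":0,"ry":0,"rz":0},{"dx":0.1,"dy":0,"dz":-0.5,"rx":0,"ry":0,"rz":0}]'

```text
time: 7.12
tool_pos: [0.6704, -0.2344, 0.2799]
tool_rot: [0.985, 0.103, -0.136, 0.016]
contact_force: [-0.8, -0.3, 1.3]
width: -0.0001
```

```bash
cat >> h.py <<'E'
SC=np.array([.4935,.288]); SY=np.radians(95.8)
E
python3 - <<'E'
from h import *
print(r.read_state()['qpos'].round(2))
plan([([.53,-.05,.30],ori(np.radians(60))),([*SC,.2],ori(SY))])
P,a,b=lidslope('side'); k=(abs(b)<.085)&(a>.08)&(a<.22)&(P[:,2]>.06)&(P[:,2]<.2)
q=P[k]; print(np.percentile(a[k],[2,50,98]),np.percentile(q[:,2],[2,50,98]),np.polyfit(q[:,2],a[k],1))
E
```

```text
[-0.36  0.64  0.95 -0.15  1.78  0.99]
t 7.12 pos [ 0.6704 -0.2344  0.2799] F [-0.81 -0.31  1.28] w -0.0001
{'dx': -0.3362, 'dy': -0.6983, 'dz': 0.0228, 'rx': -0.0712, 'ry': 0.166, 'rz': -0.53}
{'dx': -0.1355, 'dy': -1.8268, 'dz': 0.3081, 'rx': -0.1262, 'ry': 0.1446, 'rz': -0.9249}
[0.13199253 0.14783096 0.16542979] [0.06346188 0.11575781 0.16243044] [0.29943225 0.11322185]
```

The lid is at its stop (about 1.86 rad). On to the stand.

Emit:
play_rows --rows '[{"dx":-0.03,"dy":-0.07,"dz":0.002,"rx":-0.007,"ry":0.017,"rz":-0.053},{"dx":-0.07,"dy":-0.14,"dz":0.004,"rx":-0.014,"ry":0.034,"rz":-0.106},{"dx":-0.1,"dy":-0.21,"dz":0.006,"rx":-0.021,"ry":0.05,"rz":-0.16},{"dx":-0.13,"dy":-0.28,"dz":0.008,"rx":-0.028,"ry":0.066,"rz":-0.21},{"dx":-0.17,"dy":-0.35,"dz":0.01,"rx":-0.035,"ry":0.083,"rz":-0.265},{"dx":-0.2,"dy":-0.42,"dz":0.013,"rx":-0.042,"ry":0.1,"rz":-0.32},{"dx":-0.235,"dy":-0.49,"dz":0.016,"rx":-0.05,"ry":0.116,"rz":-0.37},{"dx":-0.27,"dy":-0.56,"dz":0.019,"rx":-0.057,"ry":0.133,"rz":-0.425},{"dx":-0.3,"dy":-0.63,"dz":0.021,"rx":-0.064,"ry":0.15,"rz":-0.48},{"dx":-0.336,"dy":-0.698,"dz":0.023,"rx":-0.071,"ry":0.166,"rz":-0.53}]' --fingers 1

```text
time: 8.0
tool_pos: [0.5268, -0.0488, 0.2968]
tool_rot: [0.865, 0.502, -0.001, -0.003]
contact_force: [-0.1, -0.5, 1.0]
width: 0.0857
```

```bash
python3 - <<'E'
from h import *
plan([([*SC,.2],ori(SY))])
E
```

```text
t 8.0 pos [ 0.5268 -0.0488  0.2968] F [-0.09 -0.49  0.97] w 0.0857
{'dx': 0.9191, 'dy': -0.6522, 'dz': 0.3266, 'rx': -0.0037, 'ry': -0.0013, 'rz': -0.3955}
```

Emit:
play_rows --rows '[{"dx":0.1,"dy":-0.07,"dz":0.03,"rx":0,"ry":0,"rz":-0.04},{"dx":0.2,"dy":-0.14,"dz":0.07,"rx":0,"ry":0,"rz":-0.08},{"dx":0.3,"dy":-0.21,"dz":0.1,"rx":0,"ry":0,"rz":-0.13},{"dx":0.4,"dy":-0.28,"dz":0.14,"rx":0,"ry":0,"rz":-0.17},{"dx":0.5,"dy":-0.35,"dz":0.18,"rx":0,"ry":0,"rz":-0.21},{"dx":0.6,"dy":-0.42,"dz":0.21,"rx":0,"ry":0,"rz":-0.26},{"dx":0.7,"dy":-0.5,"dz":0.25,"rx":0,"ry":0,"rz":-0.3},{"dx":0.8,"dy":-0.57,"dz":0.29,"rx":0,"ry":0,"rz":-0.35},{"dx":0.919,"dy":-0.652,"dz":0.327,"rx":0,"ry":0,"rz":-0.395},{"dx":0.919,"dy":-0.652,"dz":0.327,"rx":0,"ry":0,"rz":-0.395}]'

```text
time: 8.83
tool_pos: [0.4938, 0.2919, 0.1976]
tool_rot: [0.67, 0.743, -0.002, -0.004]
contact_force: [0.0, -0.6, -0.1]
width: 0.0857
```

```bash
python3 - <<'E'
from h import *
s=cam('wrist'); cv2.imwrite('pics/6.png',s['img']); W=cloud(s)
q=W.reshape(-1,3); d=q[:,:2]-SC; k=(abs(d[:,0])<.06)&(abs(d[:,1])<.1)&(q[:,2]>.045)&(q[:,2]<.06)
print(k.sum(),q[k].mean(0),cv2.minAreaRect((q[k][:,:2]*1000).astype(np.float32)))
plan([([*SC,.028],ori(SY))])
E
```

```text
4058 [0.49522325 0.29376187 0.05444805] ((495.70001220703125, 288.86676025390625), (20.047260284423828, 140.31741333007812), 5.919922828674316)
t 8.88 pos [0.4944 0.2897 0.1981] F [-0.65  0.44  0.36] w 0.0857
{'dx': -0.0067, 'dy': 0.0011, 'dz': 0.5672, 'rx': -0.0051, 'ry': -0.0014, 'rz': -0.0003}
```

View pics/6.png

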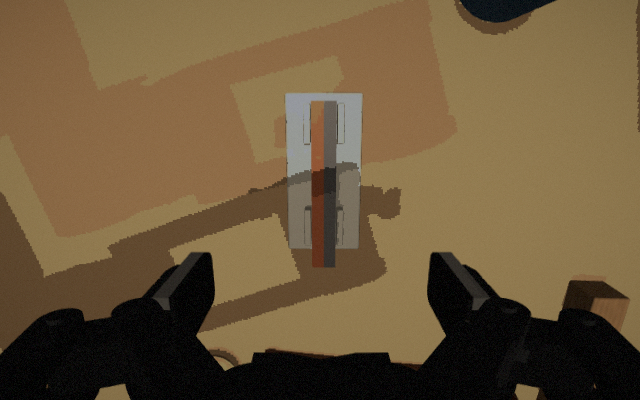

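Wrist view: the stone at about (323,185) lies centred between the open fingers, aligned with the tool. Descend.

Emit:
play_rows --rows '[{"dx":-0.003,"dy":0.005,"dz":0.08,"rx":0,"ry":0,"rz":0},{"dx":-0.003,"dy":0.006,"dz":0.16,"rx":0,"ry":0,"rz":0},{"dx":-0.003,"dy":0.006,"dz":0.24,"rx":0,"ry":0,"rz":0},{"dx":-0.003,"dy":0.006,"dz":0.32,"rx":0,"ry":0,"rz":0},{"dx":-0.003,"dy":0.006,"dz":0.39,"rx":0,"ry":0,"rz":0},{"dx":-0.003,"dy":0.006,"dz":0.46,"rx":0,"ry":0,"rz":0},{"dx":-0.003,"dy":0.006,"dz":0.52,"rx":0,"ry":0,"rz":0},{"dx":-0.003,"dy":0.006,"dz":0.567,"rx":0,"ry":0,"rz":0},{"dx":-0.003,"dy":0.006,"dz":0.567,"rx":0,"ry":0,"rz":0},{"dx":-0.003,"dy":0.006,"dz":0.567,"rx":0,"ry":0,"rz":0}]'

```text
time: 9.72
tool_pos: [0.497, 0.2849, 0.0298]
tool_rot: [0.673, 0.74, -0.002, -0.003]
contact_force: [0.9, -0.1, 0.4]
width: 0.0855
```

Emit:
play_rows --rows '[{"dx":0,"dy":0,"dz":0,"rx":0,"ry":0,"rz":0},{"dx":0,"dy":0,"dz":0,"rx":0,"ry":0,"rz":0},{"dx":0,"dy":0,"dz":0,"rx":0,"ry":0,"rz":0},{"dx":0,"dy":0,"dz":0,"rx":0,"ry":0,"rz":0},{"dx":0,"dy":0,"dz":0,"rx":0,"ry":0,"rz":0},{"dx":0,"dy":0,"dz":0,"rx":0,"ry":0,"rz":0},{"dx":0,"dy":0,"dz":0,"rx":0,"ry":0,"rz":0},{"dx":0,"dy":0,"dz":0,"rx":0,"ry":0,"rz":0},{"dx":0,"dy":0,"dz":0,"rx":0,"ry":0,"rz":0},{"dx":0,"dy":0,"dz":0,"rx":0,"ry":0,"rz":0}]' --fingers -1 --grip_force 50

```text
time: 10.55
tool_pos: [0.4976, 0.2864, 0.0311]
tool_rot: [0.672, 0.74, -0.001, -0.002]
contact_force: [-2.5, -0.6, 5.3]
width: 0.0189
```

```bash
python3 - <<'E'
from h import *
d=np.radians
st=r.read_state(); print(st['qpos'].round(2)); p=st['tool_pos']
plan([(p+[0,0,.1],ori(SY)),([.50,.0,.15],ori(d(90)))])
E
```

```text
[0.4  0.57 1.75 0.   0.83 0.3 ]
t 10.55 pos [0.4976 0.2864 0.0311] F [-2.45 -0.62  5.29] w 0.0189
{'dx': 0.0007, 'dy': -0.0014, 'dz': -0.3333, 'rx': -0.0026, 'ry': -0.0014, 'rz': -0.0029}
{'dx': -0.9502, 'dy': -0.0858, 'dz': -0.3982, 'rx': -0.0027, 'ry': -0.0013, 'rz': 0.0615}
```

Gripped (18.9 mm). Lift and carry to the board.

Emit:
play_rows --rows '[{"dx":0,"dy":0,"dz":-0.05,"rx":0,"ry":0,"rz":0},{"dx":0,"dy":0,"dz":-0.13,"rx":0,"ry":0,"rz":0},{"dx":0,"dy":0,"dz":-0.22,"rx":0,"ry":0,"rz":0},{"dx":-0.06,"dy":-0.005,"dz":-0.31,"rx":0,"ry":0,"rz":0.004},{"dx":-0.16,"dy":-0.014,"dz":-0.38,"rx":0,"ry":0,"rz":0.01},{"dx":-0.27,"dy":-0.024,"dz":-0.4,"rx":0,"ry":0,"rz":0.018},{"dx":-0.38,"dy":-0.034,"dz":-0.4,"rx":0,"ry":0,"rz":0.025},{"dx":-0.49,"dy":-0.044,"dz":-0.4,"rx":0,"ry":0,"rz":0.032},{"dx":-0.6,"dy":-0.054,"dz":-0.4,"rx":0,"ry":0,"rz":0.04},{"dx":-0.7,"dy":-0.063,"dz":-0.4,"rx":0,"ry":0,"rz":0.05}]'

```text
time: 11.38
tool_pos: [0.4989, 0.0736, 0.15]
tool_rot: [0.701, 0.713, -0.001, -0.002]
contact_force: [0.3, 0.5, -1.9]
width: 0.019
```

```bash
python3 - <<'E'
from h import *
d=np.radians
def tl(b,yaw=d(89)): return R.from_rotvec(b*np.array([np.cos(yaw),np.sin(yaw),0]))*ori(yaw)
plan([([.50,.05,.13],tl(0)),([.496,.001,.10],tl(d(38)))])
E
```

```text
t 11.38 pos [0.4989 0.0736 0.15  ] F [ 0.35  0.46 -1.94] w 0.019
{'dx': -0.0789, 'dy': 0.0026, 'dz': 0.0664, 'rx': -0.0031, 'ry': -0.001, 'rz': 0.0222}
{'dx': -0.2422, 'dy': -0.013, 'dz': 0.1662, 'rx': 0.419, 'ry': 0.0064, 'rz': 0.0217}
```

Emit:
play_rows --rows '[{"dx":-0.02,"dy":0,"dz":0.01,"rx":0.04,"ry":0,"rz":0.004},{"dx":-0.05,"dy":0,"dz":0.02,"rx":0.09,"ry":0,"rz":0.008},{"dx":-0.08,"dy":0,"dz":0.04,"rx":0.14,"ry":0,"rz":0.012},{"dx":-0.11,"dy":-0.004,"dz":0.06,"rx":0.19,"ry":0.003,"rz":0.016},{"dx":-0.14,"dy":-0.007,"dz":0.08,"rx":0.24,"ry":0.004,"rz":0.02},{"dx":-0.17,"dy":-0.009,"dz":0.1,"rx":0.29,"ry":0.005,"rz":0.022},{"dx":-0.2,"dy":-0.011,"dz":0.12,"rx":0.34,"ry":0.006,"rz":0.022},{"dx":-0.225,"dy":-0.012,"dz":0.145,"rx":0.39,"ry":0.006,"rz":0.022},{"dx":-0.242,"dy":-0.013,"dz":0.166,"rx":0.419,"ry":0.006,"rz":0.022},{"dx":-0.242,"dy":-0.013,"dz":0.166,"rx":0.419,"ry":0.006,"rz":0.022}]'

```text
time: 12.22
tool_pos: [0.4971, 0.0018, 0.0968]
tool_rot: [0.674, 0.662, -0.23, -0.233]
contact_force: [0.1, 0.4, -2.4]
width: 0.0192
```

```bash
cat >> h.py <<'E'
def tl(b,yaw=np.radians(89)): return R.from_rotvec(b*np.array([np.cos(yaw),np.sin(yaw),0]))*ori(yaw)
E
python3 - <<'E'
from h import *
d=np.radians
print(r.read_state()['qpos'].round(2))
plan([([.496,.001,z],tl(d(38))) for z in (.042,.038)])
s=cam('side'); cv2.imwrite('pics/7.png',cv2.resize(s['img'][110:290,230:430],None,fx=3.5,fy=3.3,interpolation=cv2.INTER_CUBIC))
E
```

```text
[-0.1   0.75  1.38 -0.05  1.68 -0.07]
t 12.22 pos [0.4971 0.0018 0.0968] F [ 0.05  0.42 -2.36] w 0.0192
{'dx': -0.0024, 'dy': 0.11, 'dz': 0.1459, 'rx': -0.0022, 'ry': 0.0001, 'rz': -0.0006}
{'dx': -0.0024, 'dy': 0.1183, 'dz': 0.1563, 'rx': -0.0022, 'ry': 0.0001, 'rz': -0.0006}
```

View pics/7.png

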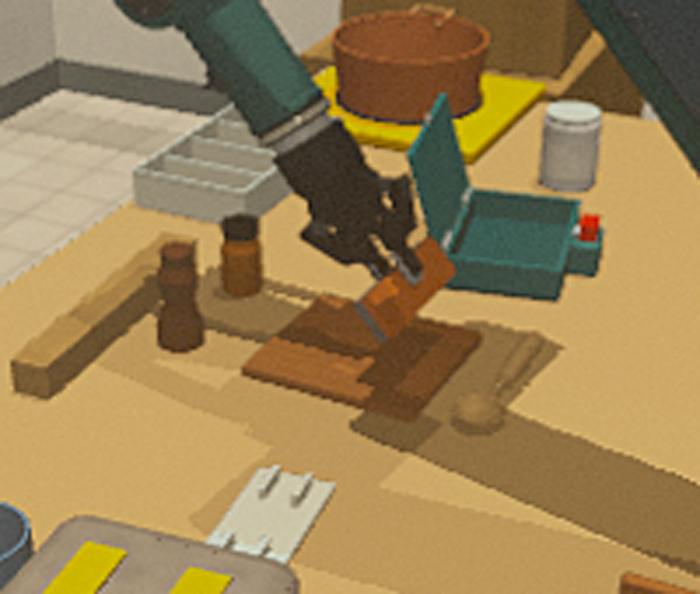

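Side view: lid open, stone held tilted over the board, jar and mill clear. Lowering.

Emit:
play_rows --rows '[{"dx":0,"dy":0.013,"dz":0.018,"rx":0,"ry":0,"rz":0},{"dx":0,"dy":0.027,"dz":0.036,"rx":0,"ry":0,"rz":0},{"dx":0,"dy":0.04,"dz":0.054,"rx":0,"ry":0,"rz":0},{"dx":0,"dy":0.055,"dz":0.073,"rx":0,"ry":0,"rz":0},{"dx":0,"dy":0.07,"dz":0.093,"rx":0,"ry":0,"rz":0},{"dx":0,"dy":0.084,"dz":0.111,"rx":0,"ry":0,"rz":0},{"dx":0,"dy":0.095,"dz":0.126,"rx":0,"ry":0,"rz":0},{"dx":0,"dy":0.105,"dz":0.139,"rx":0,"ry":0,"rz":0},{"dx":0,"dy":0.11,"dz":0.146,"rx":0,"ry":0,"rz":0},{"dx":0,"dy":0.11,"dz":0.146,"rx":0,"ry":0,"rz":0}]'

```text
time: 13.1
tool_pos: [0.4955, 0.0027, 0.0447]
tool_rot: [0.674, 0.663, -0.229, -0.232]
contact_force: [0.0, -0.3, -2.4]
width: 0.0191
```

Emit:
play_rows --rows '[{"dx":0,"dy":0.001,"dz":0.0015,"rx":0,"ry":0,"rz":0},{"dx":0,"dy":0.002,"dz":0.003,"rx":0,"ry":0,"rz":0},{"dx":0,"dy":0.003,"dz":0.004,"rx":0,"ry":0,"rz":0},{"dx":0,"dy":0.004,"dz":0.0055,"rx":0,"ry":0,"rz":0},{"dx":0,"dy":0.005,"dz":0.007,"rx":0,"ry":0,"rz":0},{"dx":0,"dy":0.006,"dz":0.008,"rx":0,"ry":0,"rz":0},{"dx":0,"dy":0.007,"dz":0.009,"rx":0,"ry":0,"rz":0},{"dx":0,"dy":0.008,"dz":0.01,"rx":0,"ry":0,"rz":0},{"dx":0,"dy":0.008,"dz":0.01,"rx":0,"ry":0,"rz":0},{"dx":0,"dy":0.008,"dz":0.01,"rx":0,"ry":0,"rz":0}]'

```text
time: 13.93
tool_pos: [0.4959, 0.0027, 0.0414]
tool_rot: [0.674, 0.663, -0.228, -0.232]
contact_force: [-0.4, 0.3, -2.4]
width: 0.0189
```

```bash
python3 - <<'E'
from h import *
plan([])
s=cam('side'); cv2.imwrite('pics/8.png',cv2.resize(s['img'][170:250,290:390],None,fx=7,fy=7,interpolation=cv2.INTER_CUBIC))
E
```

```text
t 13.93 pos [0.4959 0.0027 0.0414] F [-0.39  0.29 -2.37] w 0.0189
```

View pics/8.png

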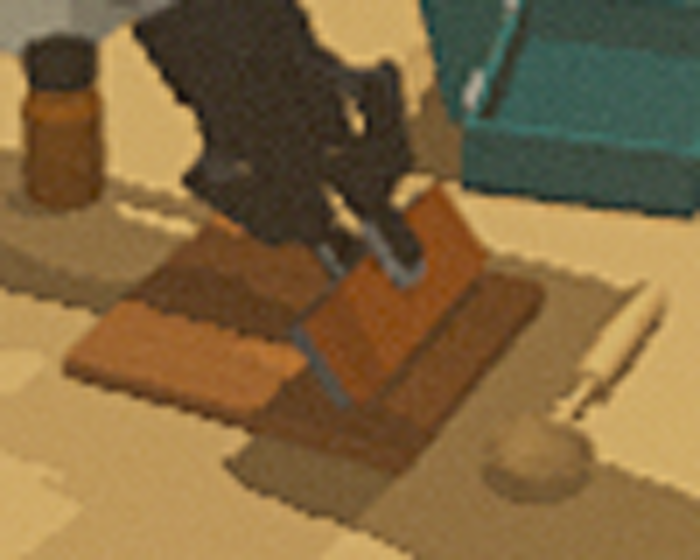

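The stone is just above the board with its long edge parallel to it. Still no contact, so I lower a few millimetres more.

Emit:
play_rows --rows '[{"dx":0,"dy":0.001,"dz":0.0015,"rx":0,"ry":0,"rz":0},{"dx":0,"dy":0.002,"dz":0.003,"rx":0,"ry":0,"rz":0},{"dx":0,"dy":0.003,"dz":0.004,"rx":0,"ry":0,"rz":0},{"dx":0,"dy":0.004,"dz":0.005,"rx":0,"ry":0,"rz":0},{"dx":0,"dy":0.005,"dz":0.006,"rx":0,"ry":0,"rz":0},{"dx":0,"dy":0.006,"dz":0.0075,"rx":0,"ry":0,"rz":0},{"dx":0,"dy":0.007,"dz":0.009,"rx":0,"ry":0,"rz":0},{"dx":0,"dy":0.007,"dz":0.009,"rx":0,"ry":0,"rz":0},{"dx":0,"dy":0.007,"dz":0.009,"rx":0,"ry":0,"rz":0},{"dx":0,"dy":0.007,"dz":0.009,"rx":0,"ry":0,"rz":0}]'

```text
time: 14.82
tool_pos: [0.496, 0.0027, 0.0381]
tool_rot: [0.674, 0.663, -0.228, -0.232]
contact_force: [-0.6, 0.9, -2.8]
width: 0.019
```

Emit:
play_rows --rows '[{"dx":0,"dy":0.0007,"dz":0.001,"rx":0,"ry":0,"rz":0},{"dx":0,"dy":0.0015,"dz":0.002,"rx":0,"ry":0,"rz":0},{"dx":0,"dy":0.0022,"dz":0.003,"rx":0,"ry":0,"rz":0},{"dx":0,"dy":0.003,"dz":0.004,"rx":0,"ry":0,"rz":0},{"dx":0,"dy":0.0038,"dz":0.005,"rx":0,"ry":0,"rz":0},{"dx":0,"dy":0.0045,"dz":0.006,"rx":0,"ry":0,"rz":0},{"dx":0,"dy":0.005,"dz":0.007,"rx":0,"ry":0,"rz":0},{"dx":0,"dy":0.0055,"dz":0.0075,"rx":0,"ry":0,"rz":0},{"dx":0,"dy":0.0055,"dz":0.0075,"rx":0,"ry":0,"rz":0},{"dx":0,"dy":0.0055,"dz":0.0075,"rx":0,"ry":0,"rz":0}]'

```text
time: 15.65
tool_pos: [0.496, 0.0026, 0.0377]
tool_rot: [0.674, 0.663, -0.229, -0.232]
contact_force: [2.5, -0.4, 14.4]
width: 0.0187
```

Contact at z = 0.0377, as computed. I ease the pressure off, then open in small steps so the stone leans down onto the lower finger.

Emit:
play_rows --rows '[{"dx":0,"dy":-0.002,"dz":-0.002,"rx":0,"ry":0,"rz":0},{"dx":0,"dy":-0.004,"dz":-0.005,"rx":0,"ry":0,"rz":0},{"dx":0,"dy":-0.004,"dz":-0.005,"rx":0,"ry":0,"rz":0},{"dx":0,"dy":-0.004,"dz":-0.005,"rx":0,"ry":0,"rz":0},{"dx":0,"dy":-0.004,"dz":-0.005,"rx":0,"ry":0,"rz":0},{"dx":0,"dy":-0.004,"dz":-0.005,"rx":0,"ry":0,"rz":0},{"dx":0,"dy":-0.004,"dz":-0.005,"rx":0,"ry":0,"rz":0},{"dx":0,"dy":-0.004,"dz":-0.005,"rx":0,"ry":0,"rz":0},{"dx":0,"dy":-0.004,"dz":-0.005,"rx":0,"ry":0,"rz":0},{"dx":0,"dy":-0.004,"dz":-0.005,"rx":0,"ry":0,"rz":0}]'

```text
time: 16.48
tool_pos: [0.4959, 0.0027, 0.0378]
tool_rot: [0.674, 0.663, -0.228, -0.232]
contact_force: [1.6, -0.3, 6.9]
width: 0.0191
```

Emit:
play_rows --rows '[{"dx":0,"dy":0,"dz":0,"rx":0,"ry":0,"rz":0},{"dx":0,"dy":0,"dz":0,"rx":0,"ry":0,"rz":0},{"dx":0,"dy":0,"dz":0,"rx":0,"ry":0,"rz":0},{"dx":0,"dy":0,"dz":0,"rx":0,"ry":0,"rz":0},{"dx":0,"dy":0,"dz":0,"rx":0,"ry":0,"rz":0},{"dx":0,"dy":0,"dz":0,"rx":0,"ry":0,"rz":0},{"dx":0,"dy":0,"dz":0,"rx":0,"ry":0,"rz":0},{"dx":0,"dy":0,"dz":0,"rx":0,"ry":0,"rz":0},{"dx":0,"dy":0,"dz":0,"rx":0,"ry":0,"rz":0},{"dx":0,"dy":0,"dz":0,"rx":0,"ry":0,"rz":0}]' --fingers -0.4

```text
time: 17.32
tool_pos: [0.4958, 0.0027, 0.0372]
tool_rot: [0.674, 0.663, -0.228, -0.232]
contact_force: [-0.0, 0.6, -0.2]
width: 0.0258
```

Emit:
play_rows --rows '[{"dx":0,"dy":0,"dz":0,"rx":0,"ry":0,"rz":0},{"dx":0,"dy":0,"dz":0,"rx":0,"ry":0,"rz":0},{"dx":0,"dy":0,"dz":0,"rx":0,"ry":0,"rz":0},{"dx":0,"dy":0,"dz":0,"rx":0,"ry":0,"rz":0},{"dx":0,"dy":0,"dz":0,"rx":0,"ry":0,"rz":0},{"dx":0,"dy":0,"dz":0,"rx":0,"ry":0,"rz":0},{"dx":0,"dy":0,"dz":0,"rx":0,"ry":0,"rz":0},{"dx":0,"dy":0,"dz":0,"rx":0,"ry":0,"rz":0},{"dx":0,"dy":0,"dz":0,"rx":0,"ry":0,"rz":0},{"dx":0,"dy":0,"dz":0,"rx":0,"ry":0,"rz":0}]' --fingers -0.22

```text
time: 18.15
tool_pos: [0.4958, 0.0027, 0.0372]
tool_rot: [0.674, 0.663, -0.228, -0.232]
contact_force: [-0.4, -0.4, -0.8]
width: 0.0336
```

```bash
python3 - <<'E'
from h import *
plan([])
s=cam('side'); cv2.imwrite('pics/9.png',cv2.resize(s['img'][170:250,290:390],None,fx=7,fy=7,interpolation=cv2.INTER_CUBIC))
E
```

```text
t 18.15 pos [0.4958 0.0027 0.0372] F [-0.42 -0.39 -0.82] w 0.0336
```

View pics/9.png

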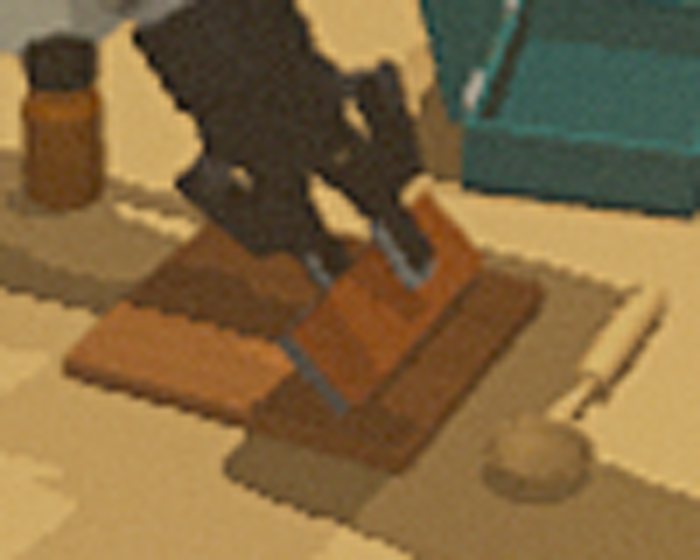

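The stone is leaning on the lower finger, its foot on the board. I keep opening.

Emit:
play_rows --rows '[{"dx":0,"dy":0,"dz":0,"rx":0,"ry":0,"rz":0},{"dx":0,"dy":0,"dz":0,"rx":0,"ry":0,"rz":0},{"dx":0,"dy":0,"dz":0,"rx":0,"ry":0,"rz":0},{"dx":0,"dy":0,"dz":0,"rx":0,"ry":0,"rz":0},{"dx":0,"dy":0,"dz":0,"rx":0,"ry":0,"rz":0},{"dx":0,"dy":0,"dz":0,"rx":0,"ry":0,"rz":0},{"dx":0,"dy":0,"dz":0,"rx":0,"ry":0,"rz":0},{"dx":0,"dy":0,"dz":0,"rx":0,"ry":0,"rz":0},{"dx":0,"dy":0,"dz":0,"rx":0,"ry":0,"rz":0},{"dx":0,"dy":0,"dz":0,"rx":0,"ry":0,"rz":0}]' --fingers -0.03

```text
time: 19.03
tool_pos: [0.4958, 0.0027, 0.0372]
tool_rot: [0.674, 0.663, -0.228, -0.232]
contact_force: [-0.0, -0.0, -1.0]
width: 0.0413
```

Emit:
play_rows --rows '[{"dx":0,"dy":0,"dz":0,"rx":0,"ry":0,"rz":0},{"dx":0,"dy":0,"dz":0,"rx":0,"ry":0,"rz":0},{"dx":0,"dy":0,"dz":0,"rx":0,"ry":0,"rz":0},{"dx":0,"dy":0,"dz":0,"rx":0,"ry":0,"rz":0},{"dx":0,"dy":0,"dz":0,"rx":0,"ry":0,"rz":0},{"dx":0,"dy":0,"dz":0,"rx":0,"ry":0,"rz":0},{"dx":0,"dy":0,"dz":0,"rx":0,"ry":0,"rz":0},{"dx":0,"dy":0,"dz":0,"rx":0,"ry":0,"rz":0},{"dx":0,"dy":0,"dz":0,"rx":0,"ry":0,"rz":0},{"dx":0,"dy":0,"dz":0,"rx":0,"ry":0,"rz":0}]' --fingers 0.12

```text
time: 19.87
tool_pos: [0.4958, 0.0027, 0.0372]
tool_rot: [0.674, 0.663, -0.228, -0.232]
contact_force: [-0.5, -0.6, -0.1]
width: 0.0479
```

```bash
python3 - <<'E'
from h import *
d=np.radians
st=r.read_state(); p=st['tool_pos']
plan([(p+[.03,0,0],tl(d(38)))])
s=cam('side'); cv2.imwrite('pics/10.png',cv2.resize(s['img'][170:250,290:390],None,fx=7,fy=7,interpolation=cv2.INTER_CUBIC))
E
```

```text
t 19.87 pos [0.4958 0.0027 0.0372] F [-0.48 -0.57 -0.13] w 0.0479
{'dx': 0.0017, 'dy': 0.0788, 'dz': -0.0615, 'rx': 0.0003, 'ry': 0.0003, 'rz': -0.0001}
```

View pics/10.png

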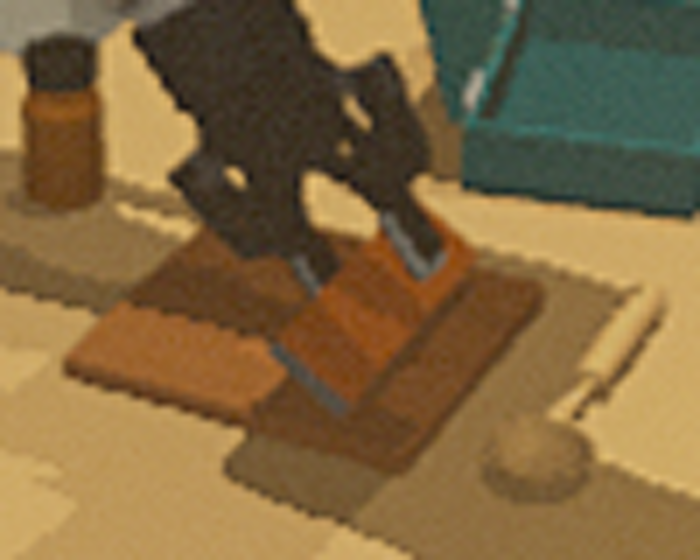

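Now about 25° from flat. I open slightly more and slide the lower finger out horizontally, slowly.

Emit:
play_rows --rows '[{"dx":0,"dy":0,"dz":0,"rx":0,"ry":0,"rz":0},{"dx":0,"dy":0,"dz":0,"rx":0,"ry":0,"rz":0},{"dx":0,"dy":0,"dz":0,"rx":0,"ry":0,"rz":0},{"dx":0,"dy":0,"dz":0,"rx":0,"ry":0,"rz":0},{"dx":0,"dy":0.006,"dz":-0.005,"rx":0,"ry":0,"rz":0},{"dx":0,"dy":0.012,"dz":-0.01,"rx":0,"ry":0,"rz":0},{"dx":0,"dy":0.018,"dz":-0.014,"rx":0,"ry":0,"rz":0},{"dx":0,"dy":0.024,"dz":-0.019,"rx":0,"ry":0,"rz":0},{"dx":0,"dy":0.03,"dz":-0.023,"rx":0,"ry":0,"rz":0},{"dx":0,"dy":0.036,"dz":-0.028,"rx":0,"ry":0,"rz":0}]' --fingers 0.3

```text
time: 20.75
tool_pos: [0.5097, 0.0025, 0.0371]
tool_rot: [0.674, 0.663, -0.228, -0.232]
contact_force: [0.3, -0.1, -0.2]
width: 0.0554
```

Emit:
play_rows --rows '[{"dx":0,"dy":0.006,"dz":-0.005,"rx":0,"ry":0,"rz":0},{"dx":0,"dy":0.012,"dz":-0.01,"rx":0,"ry":0,"rz":0},{"dx":0,"dy":0.018,"dz":-0.014,"rx":0,"ry":0,"rz":0},{"dx":0,"dy":0.024,"dz":-0.019,"rx":0,"ry":0,"rz":0},{"dx":0,"dy":0.03,"dz":-0.023,"rx":0,"ry":0,"rz":0},{"dx":0,"dy":0.036,"dz":-0.028,"rx":0,"ry":0,"rz":0},{"dx":0,"dy":0.042,"dz":-0.033,"rx":0,"ry":0,"rz":0},{"dx":0,"dy":0.048,"dz":-0.038,"rx":0,"ry":0,"rz":0},{"dx":0,"dy":0.054,"dz":-0.042,"rx":0,"ry":0,"rz":0},{"dx":0,"dy":0.06,"dz":-0.047,"rx":0,"ry":0,"rz":0}]'

```text
time: 21.58
tool_pos: [0.5325, 0.0021, 0.0372]
tool_rot: [0.674, 0.663, -0.228, -0.232]
contact_force: [0.4, -0.2, -0.1]
width: 0.0557
```

```bash
python3 - <<'E'
from h import *
d=np.radians
st=r.read_state(); p=st['tool_pos']
plan([(p+[.03,0,0],tl(d(38))),(p+[.03,0,.1],tl(d(38)))])
s=cam('side'); cv2.imwrite('pics/11.png',cv2.resize(s['img'][170:250,290:390],None,fx=7,fy=7,interpolation=cv2.INTER_CUBIC))
E
```

```text
t 21.58 pos [0.5325 0.0021 0.0372] F [ 0.43 -0.2  -0.1 ] w 0.0557
{'dx': 0.0017, 'dy': 0.0788, 'dz': -0.0615, 'rx': 0.0003, 'ry': 0.0003, 'rz': -0.0001}
{'dx': 0.0016, 'dy': -0.1263, 'dz': -0.3243, 'rx': 0.0003, 'ry': 0.0003, 'rz': -0.0001}
```

View pics/11.png

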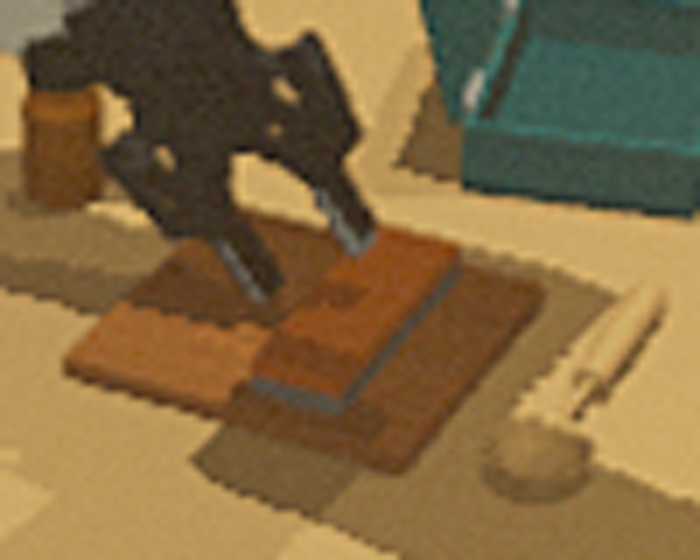

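The stone lies flat on the board and the fingers are clear. Up, then upright above it.

Emit:
play_rows --rows '[{"dx":0,"dy":-0.02,"dz":-0.026,"rx":0,"ry":0,"rz":0},{"dx":0,"dy":-0.04,"dz":-0.052,"rx":0,"ry":0,"rz":0},{"dx":0,"dy":-0.07,"dz":-0.09,"rx":-0.02,"ry":0,"rz":0},{"dx":0,"dy":-0.11,"dz":-0.14,"rx":-0.07,"ry":0,"rz":0},{"dx":0,"dy":-0.15,"dz":-0.2,"rx":-0.13,"ry":0,"rz":0},{"dx":0,"dy":-0.2,"dz":-0.25,"rx":-0.2,"ry":0,"rz":0},{"dx":0,"dy":-0.25,"dz":-0.29,"rx":-0.27,"ry":0,"rz":0},{"dx":0,"dy":-0.29,"dz":-0.31,"rx":-0.34,"ry":0,"rz":0},{"dx":0,"dy":-0.3,"dz":-0.31,"rx":-0.42,"ry":0,"rz":0},{"dx":0,"dy":-0.3,"dz":-0.31,"rx":-0.422,"ry":0,"rz":0}]' --fingers 1

```text
time: 22.47
tool_pos: [0.5114, 0.0034, 0.1672]
tool_rot: [0.713, 0.701, 0.0, 0.001]
contact_force: [-1.9, 1.5, 0.0]
width: 0.0858
```

```bash
python3 - <<'E'
from h import *
s=cam('wrist'); W=cloud(s); q=W.reshape(-1,3)
k=(q[:,0]>.46)&(q[:,0]<.6)&(abs(q[:,1])<.09)&(q[:,2]>.026)&(q[:,2]<.044)
m=(k.reshape(400,640)).astype(np.uint8); m=cv2.morphologyEx(m,cv2.MORPH_OPEN,np.ones((5,5)))
q=q[m.ravel()>0]; rc=cv2.minAreaRect((q[:,:2]*1000).astype(np.float32)); print(len(q),q.mean(0),q[:,2].std(),rc)
t=cam('top'); q=cloud(t).reshape(-1,3); k=(q[:,0]>.46)&(q[:,0]<.6)&(abs(q[:,1])<.09)&(q[:,2]>.026)&(q[:,2]<.044)
print('top',k.sum(),q[k].mean(0))
plan([([.513,.003,.1],ori(np.radians(89)))])
cv2.imwrite('pics/12.png',s['img'])
E
```

```text
9942 [0.51253897 0.01017872 0.03544813] 0.0006753881194729323 ((512.4163818359375, 5.601112365722656), (139.79957580566406, 45.2174186706543), 89.06487274169922)
top 0 [nan nan nan]
t 22.57 pos [0.5166 0.0026 0.1673] F [-0.23  0.38  0.19] w 0.0855
{'dx': 0.0013, 'dy': -0.012, 'dz': 0.2242, 'rx': -0.0006, 'ry': 0.0003, 'rz': -0.0}<stdin>:7: RuntimeWarning: Mean of empty slice.
  ret = um.true_divide(
```

Stone measured flat (top 35 mm ± 0.7, centre (0.5124, 0.0056), axis 89°). Grasp it by the long narrow sides.

```bash
python3 - <<'E'
from h import *
plan([([.5124,.0056,z],ori(np.radians(89.1))) for z in (.06,.015)])
E
```

```text
t 22.57 pos [0.5166 0.0026 0.1673] F [-0.23  0.38  0.19] w 0.0855
{'dx': 0.01, 'dy': -0.014, 'dz': 0.3576, 'rx': -0.0006, 'ry': 0.0003, 'rz': -0.0011}
{'dx': 0.0101, 'dy': -0.0139, 'dz': 0.5076, 'rx': -0.0006, 'ry': 0.0003, 'rz': -0.0011}
```

Emit:
play_rows --rows '[{"dx":0.005,"dy":-0.005,"dz":0.05,"rx":0,"ry":0,"rz":0},{"dx":0.01,"dy":-0.01,"dz":0.11,"rx":0,"ry":0,"rz":0},{"dx":0.01,"dy":-0.014,"dz":0.18,"rx":0,"ry":0,"rz":0},{"dx":0.01,"dy":-0.014,"dz":0.25,"rx":0,"ry":0,"rz":0},{"dx":0.01,"dy":-0.014,"dz":0.31,"rx":0,"ry":0,"rz":0},{"dx":0.01,"dy":-0.014,"dz":0.357,"rx":0,"ry":0,"rz":0},{"dx":0.01,"dy":-0.014,"dz":0.357,"rx":0,"ry":0,"rz":0},{"dx":0.01,"dy":-0.014,"dz":0.357,"rx":0,"ry":0,"rz":0},{"dx":0.01,"dy":-0.014,"dz":0.357,"rx":0,"ry":0,"rz":0},{"dx":0.01,"dy":-0.014,"dz":0.357,"rx":0,"ry":0,"rz":0}]'

```text
time: 23.4
tool_pos: [0.5161, 0.0052, 0.0596]
tool_rot: [0.713, 0.701, 0.0, 0.001]
contact_force: [0.3, -0.4, 0.3]
width: 0.0858
```

```bash
python3 - <<'E'
from h import *
plan([([.5124,.0056,z],ori(np.radians(89.1))) for z in (.015,)])
E
```

```text
t 23.4 pos [0.5161 0.0052 0.0596] F [ 0.25 -0.35  0.32] w 0.0858
{'dx': 0.0011, 'dy': -0.0126, 'dz': 0.1487, 'rx': 0.0011, 'ry': 0.0004, 'rz': -0.001}
```

Emit:
play_rows --rows '[{"dx":0.001,"dy":-0.006,"dz":0.02,"rx":0,"ry":0,"rz":0},{"dx":0.001,"dy":-0.012,"dz":0.04,"rx":0,"ry":0,"rz":0},{"dx":0.001,"dy":-0.012,"dz":0.07,"rx":0,"ry":0,"rz":0},{"dx":0.001,"dy":-0.012,"dz":0.09,"rx":0,"ry":0,"rz":0},{"dx":0.001,"dy":-0.012,"dz":0.11,"rx":0,"ry":0,"rz":0},{"dx":0.001,"dy":-0.012,"dz":0.13,"rx":0,"ry":0,"rz":0},{"dx":0.001,"dy":-0.012,"dz":0.148,"rx":0,"ry":0,"rz":0},{"dx":0.001,"dy":-0.012,"dz":0.148,"rx":0,"ry":0,"rz":0},{"dx":0.001,"dy":-0.012,"dz":0.148,"rx":0,"ry":0,"rz":0},{"dx":0.001,"dy":-0.012,"dz":0.148,"rx":0,"ry":0,"rz":0}]'

```text
time: 24.23
tool_pos: [0.511, 0.0057, 0.0144]
tool_rot: [0.713, 0.701, -0.0, 0.0]
contact_force: [0.2, -0.7, -0.7]
width: 0.0853
```

Emit:
play_rows --rows '[{"dx":0,"dy":0,"dz":0,"rx":0,"ry":0,"rz":0},{"dx":0,"dy":0,"dz":0,"rx":0,"ry":0,"rz":0},{"dx":0,"dy":0,"dz":0,"rx":0,"ry":0,"rz":0},{"dx":0,"dy":0,"dz":0,"rx":0,"ry":0,"rz":0},{"dx":0,"dy":0,"dz":0,"rx":0,"ry":0,"rz":0},{"dx":0,"dy":0,"dz":0,"rx":0,"ry":0,"rz":0},{"dx":0,"dy":0,"dz":0,"rx":0,"ry":0,"rz":0},{"dx":0,"dy":0,"dz":0,"rx":0,"ry":0,"rz":0},{"dx":0,"dy":0,"dz":0,"rx":0,"ry":0,"rz":0},{"dx":0,"dy":0,"dz":0,"rx":0,"ry":0,"rz":0}]' --fingers -1 --grip_force 50

```text
time: 25.07
tool_pos: [0.5113, 0.0057, 0.015]
tool_rot: [0.713, 0.701, 0.0, 0.001]
contact_force: [-0.2, -0.8, 6.0]
width: 0.0438
```

```bash
cat >> h.py <<'E'
CC=case(.063,0)[:2]
E
python3 - <<'E'
from h import *
st=r.read_state(); p=st['tool_pos']; print('case centre',CC, 'lid side dir')
plan([(p+[0,0,.12],ori(np.radians(89.1))),([*CC,.14],ori(TH+np.pi/2))])
E
```

```text
case centre [ 0.48719104 -0.2727244 ] lid side dir
t 25.07 pos [0.5113 0.0057 0.015 ] F [-0.23 -0.82  6.01] w 0.0438
{'dx': -0.0002, 'dy': 0.0004, 'dz': -0.4, 'rx': 0.0007, 'ry': 0.0004, 'rz': -0.001}
{'dx': -0.9296, 'dy': -0.0639, 'dz': -0.4163, 'rx': 0.0007, 'ry': 0.0005, 'rz': -0.141}
```

Emit:
play_rows --rows '[{"dx":0,"dy":0,"dz":-0.04,"rx":0,"ry":0,"rz":0},{"dx":0,"dy":0,"dz":-0.11,"rx":0,"ry":0,"rz":0},{"dx":0,"dy":0,"dz":-0.2,"rx":0,"ry":0,"rz":0},{"dx":-0.05,"dy":-0.003,"dz":-0.29,"rx":0,"ry":0,"rz":-0.01},{"dx":-0.13,"dy":-0.009,"dz":-0.37,"rx":0,"ry":0,"rz":-0.02},{"dx":-0.22,"dy":-0.015,"dz":-0.416,"rx":0,"ry":0,"rz":-0.035},{"dx":-0.32,"dy":-0.022,"dz":-0.416,"rx":0,"ry":0,"rz":-0.05},{"dx":-0.42,"dy":-0.029,"dz":-0.416,"rx":0,"ry":0,"rz":-0.065},{"dx":-0.52,"dy":-0.036,"dz":-0.416,"rx":0,"ry":0,"rz":-0.08},{"dx":-0.62,"dy":-0.043,"dz":-0.416,"rx":0,"ry":0,"rz":-0.095}]'

```text
time: 25.9
tool_pos: [0.494, -0.181, 0.1391]
tool_rot: [0.658, 0.753, -0.0, -0.0]
contact_force: [-0.6, 0.5, -3.0]
width: 0.0439
```

```bash
python3 - <<'E'
from h import *
plan([([*CC,.14],ori(TH+np.pi/2))])
E
```

```text
t 25.9 pos [ 0.494  -0.181   0.1391] F [-0.58  0.48 -3.  ] w 0.0439
{'dx': -0.3, 'dy': -0.063, 'dz': -0.0028, 'rx': -0.0003, 'ry': 0.0001, 'rz': -0.0452}
```

Emit:
play_rows --rows '[{"dx":-0.09,"dy":-0.02,"dz":0,"rx":0,"ry":0,"rz":-0.015},{"dx":-0.17,"dy":-0.036,"dz":0,"rx":0,"ry":0,"rz":-0.025},{"dx":-0.24,"dy":-0.05,"dz":0,"rx":0,"ry":0,"rz":-0.036},{"dx":-0.28,"dy":-0.06,"dz":0,"rx":0,"ry":0,"rz":-0.043},{"dx":-0.3,"dy":-0.063,"dz":0,"rx":0,"ry":0,"rz":-0.045},{"dx":-0.3,"dy":-0.063,"dz":0,"rx":0,"ry":0,"rz":-0.045},{"dx":-0.3,"dy":-0.063,"dz":0,"rx":0,"ry":0,"rz":-0.045},{"dx":-0.3,"dy":-0.063,"dz":0,"rx":0,"ry":0,"rz":-0.045},{"dx":-0.3,"dy":-0.063,"dz":0,"rx":0,"ry":0,"rz":-0.045},{"dx":-0.3,"dy":-0.063,"dz":0,"rx":0,"ry":0,"rz":-0.045}]'

```text
time: 26.73
tool_pos: [0.4879, -0.2706, 0.1393]
tool_rot: [0.632, 0.775, -0.0, 0.0]
contact_force: [0.1, -0.6, -2.6]
width: 0.0439
```

```bash
python3 - <<'E'
from h import *
plan([([*CC,z],ori(TH+np.pi/2)) for z in (.14,.06,.010,.007)])
for n in ('wrist','side'):
    P=cloud(cam(n)).reshape(-1,3); q=P[:,:2]-L; a=q@CX; b=q@np.array([-CX[1],CX[0]])
    k=(a>-.01)&(a<.12)&(abs(b)<.1)&(P[:,2]>.036)&(P[:,2]<.044)
    print(n,k.sum(),np.percentile(a[k],[1,99]),np.percentile(b[k],[1,99]))
cv2.imwrite('pics/13.png',cam('wrist')['img'])
E
```

```text
t 26.73 pos [ 0.4879 -0.2706  0.1393] F [ 0.13 -0.56 -2.56] w 0.0439
{'dx': -0.0064, 'dy': -0.0037, 'dz': -0.0024, 'rx': -0.0001, 'ry': 0.0001, 'rz': -0.0003}
{'dx': -0.0064, 'dy': -0.0037, 'dz': 0.2643, 'rx': -0.0001, 'ry': 0.0001, 'rz': -0.0003}
{'dx': -0.0064, 'dy': -0.0036, 'dz': 0.431, 'rx': -0.0001, 'ry': 0.0001, 'rz': -0.0003}
{'dx': -0.0064, 'dy': -0.0036, 'dz': 0.441, 'rx': -0.0001, 'ry': 0.0001, 'rz': -0.0003}
wrist 4051 [-0.0090044   0.11718459] [-0.03611689  0.09440523]
side 150 [-0.00833958  0.11916573] [-0.09792619  0.09739248]
```

View pics/13.png

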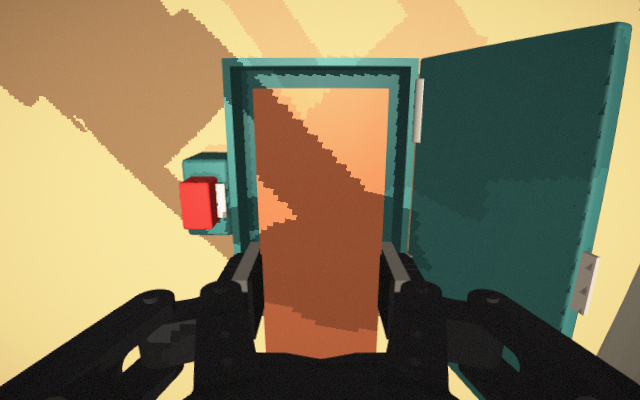

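Wrist view: the stone sits between the fingers, centred over the open case and aligned with it. Lower.

Emit:
play_rows --rows '[{"dx":-0.003,"dy":-0.003,"dz":0.05,"rx":0,"ry":0,"rz":0},{"dx":-0.005,"dy":-0.003,"dz":0.11,"rx":0,"ry":0,"rz":0},{"dx":-0.006,"dy":-0.003,"dz":0.17,"rx":0,"ry":0,"rz":0},{"dx":-0.006,"dy":-0.003,"dz":0.23,"rx":0,"ry":0,"rz":0},{"dx":-0.006,"dy":-0.003,"dz":0.28,"rx":0,"ry":0,"rz":0},{"dx":-0.006,"dy":-0.003,"dz":0.32,"rx":0,"ry":0,"rz":0},{"dx":-0.006,"dy":-0.003,"dz":0.36,"rx":0,"ry":0,"rz":0},{"dx":-0.006,"dy":-0.003,"dz":0.39,"rx":0,"ry":0,"rz":0},{"dx":-0.006,"dy":-0.003,"dz":0.415,"rx":0,"ry":0,"rz":0},{"dx":-0.006,"dy":-0.003,"dz":0.425,"rx":0,"ry":0,"rz":0}]'

```text
time: 27.72
tool_pos: [0.4871, -0.2733, 0.0109]
tool_rot: [0.632, 0.775, -0.0, -0.0]
contact_force: [-0.9, -0.4, -2.4]
width: 0.0439
```

Emit:
play_rows --rows '[{"dx":0,"dy":0,"dz":0.002,"rx":0,"ry":0,"rz":0},{"dx":0,"dy":0,"dz":0.004,"rx":0,"ry":0,"rz":0},{"dx":0,"dy":0,"dz":0.006,"rx":0,"ry":0,"rz":0},{"dx":0,"dy":0,"dz":0.008,"rx":0,"ry":0,"rz":0},{"dx":0,"dy":0,"dz":0.01,"rx":0,"ry":0,"rz":0},{"dx":0,"dy":0,"dz":0.012,"rx":0,"ry":0,"rz":0},{"dx":0,"dy":0,"dz":0.013,"rx":0,"ry":0,"rz":0},{"dx":0,"dy":0,"dz":0.014,"rx":0,"ry":0,"rz":0},{"dx":0,"dy":0,"dz":0.014,"rx":0,"ry":0,"rz":0},{"dx":0,"dy":0,"dz":0.014,"rx":0,"ry":0,"rz":0}]'

```text
time: 28.55
tool_pos: [0.4874, -0.2737, 0.0076]
tool_rot: [0.632, 0.775, -0.0, 0.0]
contact_force: [0.2, 0.0, -2.8]
width: 0.0441
```

Not down yet; 2 mm more.

Emit:
play_rows --rows '[{"dx":0,"dy":0,"dz":0.001,"rx":0,"ry":0,"rz":0},{"dx":0,"dy":0,"dz":0.002,"rx":0,"ry":0,"rz":0},{"dx":0,"dy":0,"dz":0.003,"rx":0,"ry":0,"rz":0},{"dx":0,"dy":0,"dz":0.004,"rx":0,"ry":0,"rz":0},{"dx":0,"dy":0,"dz":0.005,"rx":0,"ry":0,"rz":0},{"dx":0,"dy":0,"dz":0.006,"rx":0,"ry":0,"rz":0},{"dx":0,"dy":0,"dz":0.006,"rx":0,"ry":0,"rz":0},{"dx":0,"dy":0,"dz":0.006,"rx":0,"ry":0,"rz":0},{"dx":0,"dy":0,"dz":0.006,"rx":0,"ry":0,"rz":0},{"dx":0,"dy":0,"dz":0.006,"rx":0,"ry":0,"rz":0}]'

```text
time: 29.38
tool_pos: [0.4874, -0.2737, 0.007]
tool_rot: [0.632, 0.775, -0.0, 0.0]
contact_force: [-3.5, 2.6, 11.3]
width: 0.0442
```

Contact with the floor. Release with a modest opening, then straight up.

Emit:
play_rows --rows '[{"dx":0,"dy":0,"dz":-0.003,"rx":0,"ry":0,"rz":0},{"dx":0,"dy":0,"dz":-0.003,"rx":0,"ry":0,"rz":0},{"dx":0,"dy":0,"dz":-0.003,"rx":0,"ry":0,"rz":0},{"dx":0,"dy":0,"dz":-0.003,"rx":0,"ry":0,"rz":0},{"dx":0,"dy":0,"dz":-0.003,"rx":0,"ry":0,"rz":0},{"dx":0,"dy":0,"dz":-0.003,"rx":0,"ry":0,"rz":0},{"dx":0,"dy":0,"dz":-0.003,"rx":0,"ry":0,"rz":0},{"dx":0,"dy":0,"dz":-0.003,"rx":0,"ry":0,"rz":0},{"dx":0,"dy":0,"dz":-0.003,"rx":0,"ry":0,"rz":0},{"dx":0,"dy":0,"dz":-0.003,"rx":0,"ry":0,"rz":0}]' --fingers 0.4

```text
time: 30.22
tool_pos: [0.4874, -0.2736, 0.0067]
tool_rot: [0.632, 0.775, -0.0, 0.0]
contact_force: [-0.1, 0.6, 0.3]
width: 0.0595
```

Emit:
play_rows --rows '[{"dx":0,"dy":0,"dz":-0.02,"rx":0,"ry":0,"rz":0},{"dx":0,"dy":0,"dz":-0.06,"rx":0,"ry":0,"rz":0},{"dx":0,"dy":0,"dz":-0.13,"rx":0,"ry":0,"rz":0},{"dx":0,"dy":0,"dz":-0.22,"rx":0,"ry":0,"rz":0},{"dx":0,"dy":0,"dz":-0.31,"rx":0,"ry":0,"rz":0},{"dx":0,"dy":0,"dz":-0.4,"rx":0,"ry":0,"rz":0},{"dx":0,"dy":0,"dz":-0.5,"rx":0,"ry":0,"rz":0},{"dx":0,"dy":0,"dz":-0.6,"rx":0,"ry":0,"rz":0},{"dx":0,"dy":0,"dz":-0.67,"rx":0,"ry":0,"rz":0},{"dx":0,"dy":0,"dz":-0.7,"rx":0,"ry":0,"rz":0}]'

```text
time: 31.05
tool_pos: [0.4888, -0.2746, 0.2207]
tool_rot: [0.632, 0.775, -0.0, 0.003]
contact_force: [0.7, -0.7, -1.0]
width: 0.06
```

```bash
python3 - <<'E'
from h import *
plan([])
t=cam('side'); w=cam('wrist')
P=cloud(w).reshape(-1,3); q=P[:,:2]-L; a=q@CX-.063; b=q@np.array([-CX[1],CX[0]])
k=(abs(a)<.055)&(abs(b)<.085)&(P[:,2]>.018)&(P[:,2]<.034); print(k.sum(),P[k,2].mean(),P[k,2].std(),cv2.minAreaRect((np.c_[a[k],b[k]]*1000).astype(np.float32)))
P,a,b=lidslope('side'); k=(abs(b)<.085)&(a>.08)&(a<.22)&(P[:,2]>.06)&(P[:,2]<.16)
print('lid slope',np.polyfit(P[k,2],a[k],1))
im=np.vstack([cv2.resize(w['img'],(400,250)),cv2.resize(t['img'][100:300,230:550],(400,250))]); cv2.imwrite('pics/14.png',im)
E
```

```text
t 31.05 pos [ 0.4888 -0.2746  0.2207] F [ 0.74 -0.72 -0.96] w 0.06
6859 0.027443419200913366 0.0007251400107128913 ((0.4379768371582031, -1.3861618041992188), (45.110679626464844, 139.78863525390625), 0.012852070853114128)
lid slope [0.29257621 0.11377312]
```

View pics/14.png

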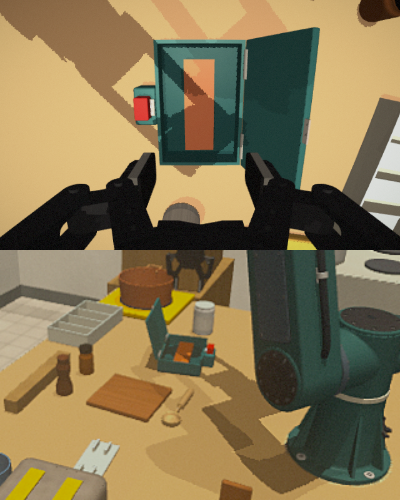

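The stone lies flat and centred in the case, the lid is open, and the other items look undisturbed. Handing in.

```bash
python3 -c "
from rig import r
print(r.job_done())"
```

```text
the job is handed in; nothing more can be done
None
```

The stone is lying flat in the open case and the job is handed in, at about 31 s of the 72 s allowed.

**Lid:** I pressed the red button with the shut, slightly tilted fingers held just over the lid's edge. The lid popped about 0.03 rad against them, and I guided it along its arc to the stop at about 1.85 rad.

**Stone:** I took it from the stand and set its lower long edge on the board, tilted. I lowered it flat by opening the fingers in small steps. Then I let go, took it again by its long narrow sides and laid it in the case.

**Last checks:**
- **Position:** the stone is 0.4 mm off the case centre across and 1.4 mm along, with 0.01° of skew.
- **Flatness:** its top is at 27.4 mm with a 0.7 mm spread; 26 mm was expected, which is within the calibration error.
- **Lid:** it is still open, at about 1.86 rad by measurement.
- **Surroundings:** the gripper was about 0.2 m clear, and nothing else looked moved in the last picture; I did not re-measure the bystanders.
- **Forces:** the highest reading at the end of any move was about 14 N at the wrist, when the stone touched the board.

A second measurement of the stone on the board, with the top camera, found no points, so its position there rests on the wrist camera alone. The second grasp held as planned. No other check failed or disagreed.

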